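Stock the rail rack, shut its hood and set the transport lock

ROBOT

A 7-joint arm with a two-finger parallel gripper is mounted at the origin on the work surface. World frame = base frame: x ahead of the robot, y to its left, z up, the work surface at z = 0. Lengths are in m, angles in degrees, forces in N, time in s.
With the tool pointing down it reaches from about 0.425 to 0.875 m from the base axis. Payload 4.7 kg.
Tool frame: the origin (TCP) lies at the very end of the fingers, on their centre line; the grasp point (between the pads) lies env.tcp_to_grasp behind it (env.tcp_to_grasp is the distance from the TCP to the grasp point, in m); z points along the fingers, x is the direction in which the jaws open and shut, and the axes are right-handed (so a half turn about z gives the same grasp; the last joint's range is limited). The gripper opens to 87 mm and grips with 3 to 60 N. Pads are 19 mm wide; open, the fingers measure 117 mm over their backs; the gripper's body (75 mm by 190 mm) begins 51 mm behind the grasp point.
Start: joints at [-74.364, 18.392, -4.016, 83.108, 1.295, 78.541, -3.26], TCP at [0.166, 0.628, 0.223] pointing down, gripper open.
Joint ranges: [-163.93, 163.93], [-17.29, 119.83], [-79.2, 71.16], [3.27, 140.29], [-89.18, 269.18], [5.43, 117.66], [-154.24, 154.24]. Speed limits (degrees/s): [147.25, 147.25, 180, 180, 180, 180, 180].

INTERFACE

Orientations are given as [roll, pitch, yaw] about the fixed x, y, z axes, in that order (R = Rz(yaw) Ry(pitch) Rx(roll)).
In Python, from cell import env gives the robot as it stands. The module is installed in compiled form; this text tells all that it offers.
- The arm moves only by the tool send_rows, never from a script. Its argument "steps" is a list of rows, each a list of 3 entries, a list of its own where there are three numbers: the shift along the tool's x, y, z in m, then the turn, a rotation vector about the tool's x, y, z in rad, then the finger opening in m, from 0 to 0.087. A call has exactly 5 rows; each row is the pose to reach, as a shift and turn from the pose commanded when the call began, along the tool's axes at that moment; what a row does not reach only later rows make up. A row lasts 1/12 s, in which the tool goes at most 41.7 mm and 7.16 degrees, less where a joint would pass 70% of its speed; a pose out of reach is approached as far as the arm can. A call with a gripper value outside its range is refused whole. The fingers move at their own pace and stop on an object; "grip_force" is the grip in N (left out, the last holds). Time passes only in rows, so rows that repeat a pose let the fingers close, or fill a call up. It gives the time, the measured TCP pose, the force and the opening at its end, in the units of the state.
- env.get_obs(): the state, without advancing time (a new reading comes with each control period).
- env.read_camera(name): name is "side" or "top"; returns a dict with "pixels" (480x640x3 uint8, red, green, blue), "fx", "fy", "cx", "cy" (pixels), "position" and "rotation" of the camera in the world. Camera axes: x right, y up, looking along -z (the intrinsics and any distortion apply to the point x, -y, -z); pixel columns grow to the right and rows downward; lengths in m; the calibration is good to about 2 mm. A picture is of the moment at which its call begins. There is no depth.
- env.sign_off(): hands the job in, once; it reports no verdict.
The state is a dict: "time_s": time; "qpos": joint angles; "joint_velocities": joint speeds; "effort": joint torques, N m; "tool_pos": TCP position; "tool_rot": TCP orientation; "force": force on the tool from outside, world axes, zero at the start; "wrist_torque": the same for the moment, N m; "grip_width": finger opening in m.
Only numpy, scipy, OpenCV 4.12 (cv2) and the standard library are available. Lean on these libraries where they do the work, as an engineer would, in place of code of your own. Each camera call takes 0.05 s, during which the arm holds its last target.

TASK

Put the small green jars away in the aluminium rail rack: pull the red transport lock out to its stop, slide the white hood fully aside by its black grip, and stand every small green jar upright on the narrow ledge, flat between its two low guard rails. Then slide the hood fully shut over them and push the red lock fully home again. Leave the other things on the table where they are.

Things in the scene. Friction and masses are not known exactly. Their poses are not given: they have to be found in the camera images.
- rack: fixed aluminium rack; origin at table level under the ledge line; x away from the robot, y along the ledge and the hood's opening travel, z up. In this frame: ledge floor x -30 to 30, y -260 to -40 at z 60, edged all round by 4 thick guard rails up to z 67, free above once the hood is aside; rear rail x 85 to 105, 60 high; grey lock bracket x -155 to -65, y 0 to 24, 125 high
- ledge_mid (a point): middle of the ledge's flat floor, axes as the rack: jars stand here; the floor reaches 30 either way in x and 110 either way in y, inside guard rails 7 high
- hood (a joint): travel of the white hood in m along the rack's +y: 0 fully shut over the ledge, 0.28 fully aside at its end stop; friction about 3 N; the locked bolt stops it after 6 mm
- hood_grip (a point): grip point in the hood's black grip block, 40 (rack x) by 24 (rack y) by 30 tall, on its vertical axis, 8 below its top and 22 above the flat roof it stands on; roof 120 by 270, 5 thick, top 135 above the table, underside 70 above the ledge; a back panel hangs at rack x 77 to 82. Axes as the rack; moves with the hood
- lock (a joint): travel of the red transport lock in m, towards the robot (the rack's -x): 0 fully home (locked), 0.04 fully out at its end stop (unlocked); friction about 2 N
- lock_grip (a point): grip point in the lock's red knob, a block 20 by 20 by 30 tall whose top is 7.5 above this point; it stands on a steel bolt 12 wide, 22 below this point, on the grey bracket. Axes as the rack; moves with the lock
- jar1: squat green glass jar with a flat green lid and a white label band, 46 diameter, 46 tall, about 120 g; origin at the centre of its underside, z up through the lid; starts upright on the table (three or all four of the jars are present)
- jar2: squat green glass jar with a flat green lid and a white label band, 46 diameter, 46 tall, about 120 g; origin at the centre of its underside, z up through the lid; starts upright on the table (three or all four of the jars are present)
- jar3: squat green glass jar with a flat green lid and a white label band, 46 diameter, 46 tall, about 120 g; origin at the centre of its underside, z up through the lid; starts upright on the table (three or all four of the jars are present)
- jar4: squat green glass jar with a flat green lid and a white label band, 46 diameter, 46 tall, about 120 g; origin at the centre of its underside, z up through the lid; starts upright on the table (three or all four of the jars are present)
- timer: bystander: round white plastic kitchen timer shell, 66 diameter, 45 tall; origin at its underside
- cell_box: bystander: wooden box of AAA cells with a sliding lid, 90 x 170 x 52; origin at its underside
- bulb: bystander: frosted filament bulb lying in a cardboard cradle, 110 x 60 x 72 tall; origin at its underside
- big_jar: bystander: large green glass storage jar, 80 diameter, 125 tall; origin at its underside
- tin: bystander: food tin, 72 diameter, 100 tall; origin at its underside
There are look-alikes about, which are no part of the job. What is shaped like the jar4 but brown or orange is not meant.

How it is judged:
By the outcome, as a careful person would: the job done as asked, in the order asked, and still so for the second after the job is handed in, with the robot touching nothing.
Of jar1, jar2, jar3, jar4 only 3 to 4 are there at a start; the rules pass over those that are not, and their reading is None.
At some moment in a run one of jar1, jar2, jar3, jar4 may be knocked a few centimetres aside while the robot is not near it.
Once in a run the grip may slacken for a moment while it holds something.
It also fails if it takes over 210 s, if anything falls off the work surface, if the arm or the gripper's body presses on something with over 40 N, if the wrist force passes 120 N, or if a joint passes its speed limit or range.

## Working session

There is one attempt and no reset: what is moved stays moved. The work goes in short steps, Python scripts to look and compute and a tool call to move; the robot and the scene stay as the last step left them, time stands still between calls to the robot, and variables do not carry over. Pictures are saved under pics/ and viewed, and the job is handed in when it is done.

Besides the shell and the picture viewer there is one more tool, called after "Call:" as a command line: name --argument value ..., lists and objects as JSON in quotes. send_rows: Moves the arm, as the interface text tells. Its arguments: {"type":"object","properties":{"steps":{"type":"array"},"grip_force":{"type":"number"}},"required":["steps"]}

```bash
mkdir -p pics; ls
python3 - <<'E'
from cell import env
import cv2,numpy as np
print(env.get_obs(), env.tcp_to_grasp)
for n in ("side","top"):
    c=env.read_camera(n)
    cv2.imwrite(f"pics/{n}0.png",c["pixels"][:,:,::-1])
    print(n,{k:v for k,v in c.items() if k!="pixels"})
E
```

```text
pics
{'time_s': 0.0, 'qpos': array([-74.36417356,  18.43904869,  -4.01650411,  83.17420309,
         1.29642003,  78.53893077,  -3.25927371]), 'joint_velocities': array([ 0.05528155, -0.14800136,  0.02951775, -0.04406708,  0.00583778,
        0.0728535 ,  0.00097753]), 'effort': array([-4.54745259e-04, -4.91271079e+01, -4.04367289e-01, -3.12540793e+01,
       -6.41605980e-02,  4.32964310e-02,  1.59189367e-04]), 'tool_pos': array([0.16625603, 0.62782288, 0.22146788]), 'tool_rot': array([1.79993299e+02, 1.06859741e-01, 7.51758342e+01]), 'force': array([-0.22466238,  0.22530519,  0.40311512]), 'wrist_torque': array([ 0.05019369, -0.04057647,  0.02391451]), 'grip_width': 0.08723990623595937} 0.0187
side {'fx': 505.06504338446763, 'fy': 505.06504338446763, 'cx': 320.95704500684656, 'cy': 238.98242221468985, 'position': array([-0.12362866, -0.74551416,  0.86605122]), 'rotation': array([ 52.24707932,   0.88058203, -43.7544143 ])}
top {'fx': 460.60437445006664, 'fy': 460.60437445006664, 'cx': 314.97413339508256, 'cy': 241.75769277362372, 'position': array([ 0.38539396, -0.02358655,  1.25194   ]), 'rotation': array([  6.04772374,  -0.86659855, -88.88754829])}
```

View pics/side0.png

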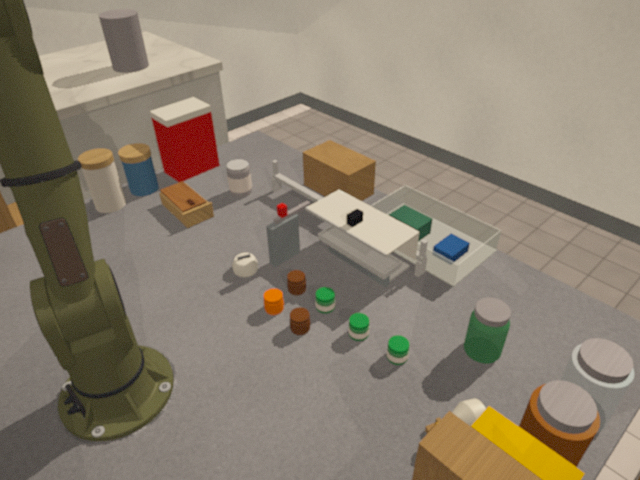

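View pics/top0.png

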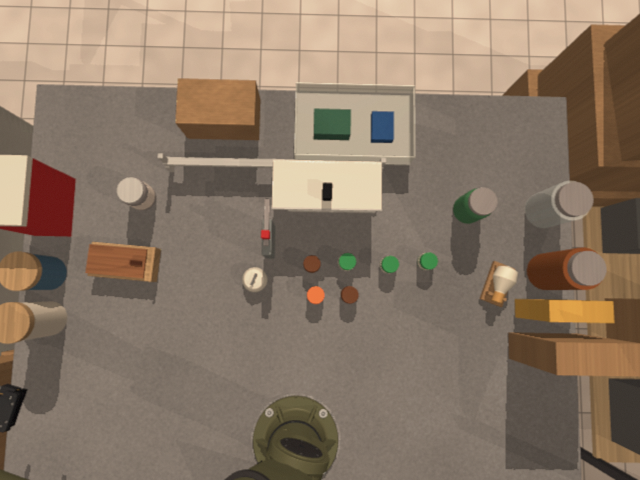

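The green-lidded candidates in the top view are (347,262), (390,264) and (428,261). The look-alikes are brown at (312,264) and (349,295), orange at (315,295), and the big green jar at (475,205). The lock knob is red at (266,235), and the hood grip is black at (327,191). Next I'll measure these and check them in close crops.

```bash
cat > h.py <<'E'
from cell import env
import cv2,numpy as np
from scipy.spatial.transform import Rotation as R
def cam(n):
    c=env.read_camera(n); c["R"]=R.from_euler("xyz",c["rotation"],degrees=True).as_matrix(); c["hsv"]=cv2.cvtColor(c["pixels"],cv2.COLOR_RGB2HSV); return c
def ray(c,u,v):
    d=c["R"]@np.array([(u-c["cx"])/c["fx"],-(v-c["cy"])/c["fy"],-1]); return np.array(c["position"]),d
def plane(c,u,v,z):
    p,d=ray(c,u,v); return p+d*(z-p[2])/d[2]
def proj(c,P):
    q=c["R"].T@(np.asarray(P)-c["position"]); return np.array([c["cx"]-c["fx"]*q[0]/q[2],c["cy"]+c["fy"]*q[1]/q[2]])
def two(c1,p1,c2,p2):
    a,d=ray(c1,*p1); b,e=ray(c2,*p2); s=np.linalg.lstsq(np.c_[d,-e],b-a,rcond=None)[0]
    x,y=a+d*s[0],b+e*s[1]; return (x+y)/2,np.linalg.norm(x-y)
def blobs(c,lo,hi,amin=20):
    m=cv2.inRange(c["hsv"],np.array(lo),np.array(hi)); n,l,s,ce=cv2.connectedComponentsWithStats(m)
    return [(ce[i].round(1),s[i][:5].tolist()) for i in range(1,n) if s[i][4]>=amin]
def crop(c,x,y,w,h,k,name):
    im=c["pixels"][y:y+h,x:x+w,::-1]; cv2.imwrite("pics/"+name,cv2.resize(im,None,fx=k,fy=k,interpolation=cv2.INTER_CUBIC))
def state():
    o=env.get_obs(); print({k:np.round(o[k],4).tolist() for k in("time_s","qpos","tool_pos","tool_rot","force","grip_width")}); return o
E
python3 - <<'E'
from h import *
t=cam("top");s=cam("side")
crop(t,240,140,220,180,3.6,"tc.png");crop(s,220,170,240,210,2.8,"sc.png")
for n,c,in(("t",t),("s",s)):
    print(n,"green");[print(b, plane(c,*b[0],.046).round(4)) for b in blobs(c,(60,150,60),(80,255,255))]
    print(n,"red");[print(b) for b in blobs(c,(0,225,120),(3,255,255),15)]
    print(n,"blk");[print(b) for b in blobs(c,(0,0,0),(180,255,35),30)]
E
```

```text
t green
t red
t blk
(array([326.7, 191.7]), [323, 184, 8, 16, 120])
(array([ 15.7, 405.8]), [6, 385, 21, 46, 296])
s green
(array([324.7, 294.8]), [316, 288, 18, 15, 220]) [ 0.4596 -0.1307  0.046 ]
(array([358.5, 321.7]), [350, 314, 18, 17, 254]) [ 0.4537 -0.243   0.046 ]
(array([398. , 344.7]), [389, 336, 20, 19, 286]) [ 0.4648 -0.3446  0.046 ]
s red
(array([188.2, 148. ]), [156, 114, 62, 67, 1549])
(array([158.5, 126.3]), [154, 121, 12, 11, 42])
(array([281.8, 209.5]), [278, 204, 8, 12, 57])
s blk
(array([354.4, 217.9]), [348, 211, 14, 15, 140])
(array([117.1, 390.8]), [108, 385, 20, 11, 39])
(array([ 93. , 395.2]), [79, 391, 28, 7, 52])
(array([ 76.1, 409.8]), [68, 405, 16, 9, 30])
```

View pics/tc.png

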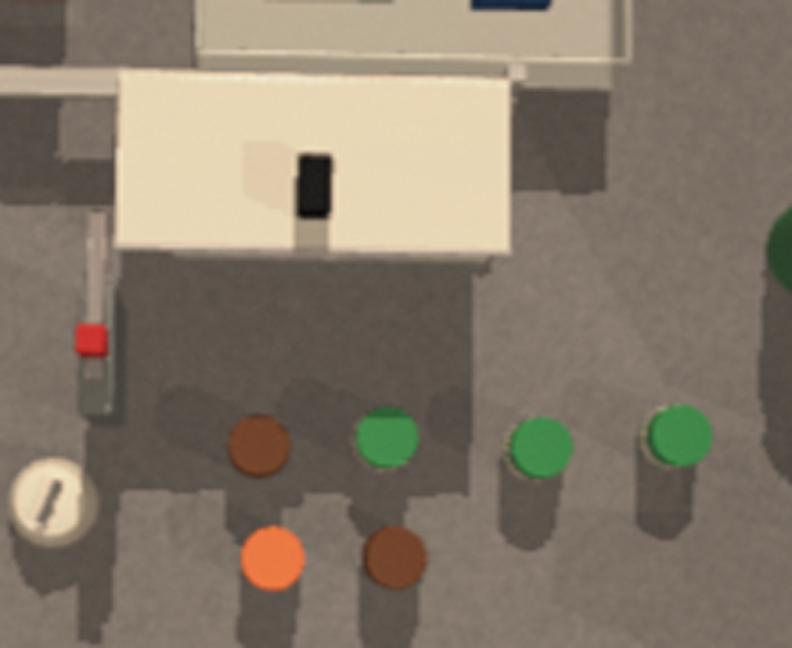

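View pics/sc.png

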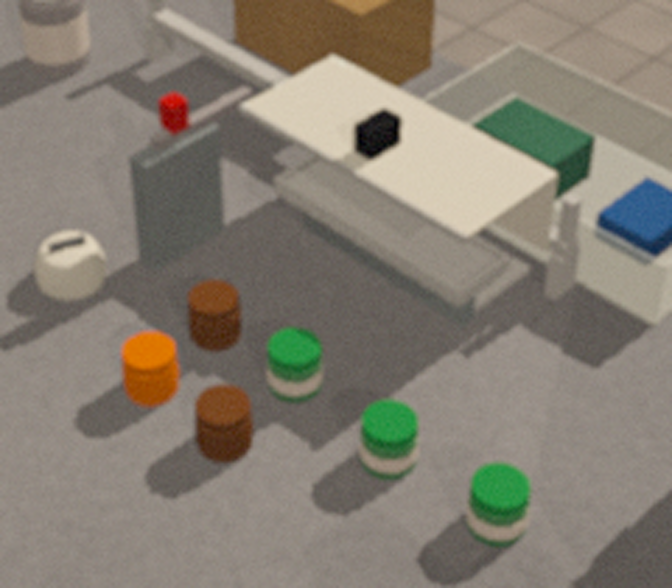

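The crops show three jars with green lids and white bands. The look-alikes are brown and orange, and the red knob and black grip are both clear. Next, metric positions.

Run:
```python
from h import *
t=cam("top");s=cam("side")
g=blobs(t,(50,120,60),(80,255,255));print("green",g)
for b in g:
  if b[0][1]>240: print(plane(t,*b[0],.046).round(4))
r=[b for b in blobs(t,(0,170,120),(6,255,255),15)+blobs(t,(174,170,120),(180,255,255),15)]
print(r)
r=[b for b in r if abs(b[0][0]-266)<8][0]
print("knob",two(t,r[0],s,(281.8,209.5)),plane(t,*r[0],.155))
print("grip",two(t,(326.7,191.7),s,(354.4,217.9)), plane(t,326.7,191.7,.162))
m=cv2.inRange(t["hsv"],np.array((15,20,180)),np.array((35,120,255)))
m[:, :255]=0;m[:,400:]=0;m[:155]=0;m[225:]=0
cs,_=cv2.findContours(m,0,2);c=max(cs,key=cv2.contourArea);rr=cv2.minAreaRect(c);print(rr)
bx=cv2.boxPoints(rr);W=np.array([plane(t,*p,.135) for p in bx]);print(W.round(4))
for i in range(4): e=W[(i+1)%4]-W[i];print(np.linalg.norm(e).round(4),np.degrees(np.arctan2(e[1],e[0])).round(2))
print(W.mean(0))
```

```text
green [(array([428.5, 260.7]), [421, 253, 16, 16, 202]), (array([347.1, 261.2]), [340, 254, 16, 16, 193]), (array([389.7, 264. ]), [382, 257, 16, 15, 197])]
[ 0.4697 -0.339   0.046 ]
[ 0.464  -0.1246  0.046 ]
[ 0.4589 -0.2367  0.046 ]
[(array([265. , 234.3]), [261, 230, 9, 9, 68])]
knob (array([0.51774295, 0.08197576, 0.15430202]), np.float64(0.0007172999783141273)) [0.5173682  0.08211895 0.155     ]
grip (array([ 0.62634686, -0.06441652,  0.14759043]), np.float64(0.0005425081355421155)) [ 0.62299052 -0.06371289  0.162     ]
((327.0, 182.0), (54.0, 144.0), 90.0)
[[ 0.7175  0.115   0.135 ]
 [ 0.7261 -0.2436  0.135 ]
 [ 0.5896 -0.2436  0.135 ]
 [ 0.5817  0.1105  0.135 ]]
0.3587 -88.63
0.1366 -179.99
0.3542 91.27
0.1359 1.9
[ 0.65373992 -0.0654634   0.135     ]
```

Run:
```python
from h import *
t=cam("top")
m=cv2.inRange(t["hsv"],np.array((15,20,200)),np.array((35,120,255)))
m2=cv2.morphologyEx(m,cv2.MORPH_OPEN,np.ones((13,13)))
m2[:, :255]=0;m2[:,400:]=0;m2[225:]=0;m2[:140]=0
cs,_=cv2.findContours(m2,0,2);c=max(cs,key=cv2.contourArea);print(cv2.boundingRect(c))
# edge lines: front and back per column, left/right per row
def fit(P):
    vx,vy,x0,y0=cv2.fitLine(np.float32(P),cv2.DIST_HUBER,0,.01,.01).ravel();return np.array([vx,vy]),np.array([x0,y0])
g=m[150:225,265:390]>0
front=[(u,150+np.where(m[150:225,u])[0].max()+.5) for u in range(280,375)if not 315<u<335]
left=[(265+np.where(m[v,265:300])[0].min()-.5,v) for v in range(172,205)]
right=[(360+np.where(m[v,360:390])[0].max()+.5,v) for v in range(172,205)]
back=[(u,140+np.where(m2[140:200,u])[0].min()-.5) for u in range(280,375)]
L=[fit(x) for x in(front,left,right,back)]
def inter(a,b):
    s=np.linalg.solve(np.c_[a[0],-b[0]],b[1]-a[1]);return a[1]+a[0]*s[0]
C=[inter(L[0],L[1]),inter(L[0],L[2]),inter(L[3],L[2]),inter(L[3],L[1])]
W=np.array([plane(t,*p,.135) for p in C]);print(np.round(C,1).tolist());print(W.round(4))
for i in range(4): e=W[(i+1)%4]-W[i];print(np.linalg.norm(e).round(4),np.degrees(np.arctan2(e[1],e[0])).round(2))
print(W.mean(0))
```

```text
(273, 160, 108, 50)
[[272.5, 208.1999969482422], [380.5, 209.6999969482422], [380.5, 160.89999389648438], [272.5, 159.1999969482422]]
[[ 0.5847  0.0677  0.135 ]
 [ 0.5868 -0.198   0.135 ]
 [ 0.71   -0.1974  0.135 ]
 [ 0.7079  0.0713  0.135 ]]
0.2656 -89.56
0.1232 0.25
0.2687 90.44
0.1232 -178.33
[ 0.64736656 -0.06411904  0.135     ]
```

The geometry is consistent: the rack origin is at about (0.625, 0.070), yaw about 0.4°, with the bolt 6 mm off the hood's end. First I'll swing to above the knob with the jaws along world x.

```bash
cat >> h.py <<'E'
def go(x,y,z,yaw=0.4):
    o=state(); Rc=R.from_euler("xyz",o["tool_rot"],degrees=True); T=R.from_euler("xyz",[180,0,yaw],degrees=True)
    print("shift",Rc.inv().apply(np.array([x,y,z])-o["tool_pos"]).round(4).tolist(),"turn",(Rc.inv()*T).as_rotvec().round(4).tolist())
E
python3 - <<'E'
from h import *
go(.517,.082,.25)
E
```

```text
{'time_s': 0.35, 'qpos': [-74.3638, 18.4051, -4.0153, 83.1229, 1.294, 78.5404, -3.2596], 'tool_pos': [0.1664, 0.6282, 0.2223], 'tool_rot': [179.9974, 0.0233, 75.1724], 'force': [-0.2829, 0.2348, 0.8593], 'grip_width': 0.0872}
shift [-0.4383, 0.4788, -0.0275] turn [0.0003, 0.0003, 1.305]
```

Call:
send_rows --steps '[[[-0.025, 0.028, -0.006], [0, 0, 0.1], 0.087], [[-0.05, 0.055, -0.012], [0, 0, 0.2], 0.087], [[-0.075, 0.083, -0.018], [0, 0, 0.3], 0.087], [[-0.1, 0.11, -0.024], [0, 0, 0.4], 0.087], [[-0.125, 0.138, -0.028], [0, 0, 0.5], 0.087]]'

```text
time_s: 0.77
tool_pos: [0.2684, 0.4709, 0.2513]
tool_rot: [-180.0, -0.1, 46.3]
force: [1.2, -0.1, 0.6]
grip_width: 0.0869
```

```bash
python3 -c "
from h import *
go(.517,.082,.25)"
```

```text
{'time_s': 0.7667, 'qpos': [-66.5539, 4.4321, 3.6469, 96.3612, -0.3003, 79.1561, -16.5938], 'tool_pos': [0.2684, 0.4709, 0.2513], 'tool_rot': [-179.9701, -0.0534, 46.2679], 'force': [1.1876, -0.0713, 0.6425], 'grip_width': 0.0869}
shift [-0.1092, 0.4485, 0.0009] turn [-0.0009, -0.0007, 0.8005]
```

Call:
send_rows --steps '[[[-0.009, 0.037, 0], [0, 0, 0.1], 0.087], [[-0.018, 0.074, 0], [0, 0, 0.2], 0.087], [[-0.027, 0.111, 0], [0, 0, 0.3], 0.087], [[-0.036, 0.148, 0], [0, 0, 0.4], 0.087], [[-0.045, 0.185, 0], [0, 0, 0.5], 0.087]]'

```text
time_s: 1.18
tool_pos: [0.3718, 0.3106, 0.2509]
tool_rot: [-180.0, -0.0, 17.6]
force: [0.7, 0.7, -0.1]
grip_width: 0.0869
```

```bash
python3 -c "
from h import *
go(.517,.082,.25)"
```

```text
{'time_s': 1.1833, 'qpos': [-56.6261, -3.0582, 13.158, 103.8686, 0.688, 79.0566, -26.0135], 'tool_pos': [0.3718, 0.3106, 0.2509], 'tool_rot': [-179.9583, -0.0393, 17.6026], 'force': [0.6674, 0.6722, -0.0643], 'grip_width': 0.0869}
shift [0.0693, 0.2618, 0.0007] turn [-0.0008, -0.0006, 0.3002]
```

Call:
send_rows --steps '[[[0.01, 0.037, 0], [0, 0, 0.06], 0.087], [[0.02, 0.074, 0], [0, 0, 0.12], 0.087], [[0.029, 0.111, 0], [0, 0, 0.18], 0.08], [[0.039, 0.148, 0], [0, 0, 0.24], 0.07], [[0.049, 0.185, 0], [0, 0, 0.3], 0.06]]'

```text
time_s: 1.6
tool_pos: [0.4752, 0.1495, 0.251]
tool_rot: [-179.9, -0.0, 0.5]
force: [0.4, 0.5, -1.3]
grip_width: 0.0741
```

```bash
python3 -c "
from h import *
go(.517,.082,.23)"
```

```text
{'time_s': 1.6, 'qpos': [-45.7789, -1.8243, 24.8908, 102.5815, 0.7484, 79.0106, -20.5191], 'tool_pos': [0.4752, 0.1495, 0.251], 'tool_rot': [-179.9469, -0.0482, 0.5219], 'force': [0.4038, 0.52, -1.2683], 'grip_width': 0.0741}
shift [0.0412, 0.0679, 0.021] turn [-0.0009, -0.0008, 0.0021]
```

Call:
send_rows --steps '[[[0.014, 0.022, 0.007], [0, 0, 0], 0.05], [[0.028, 0.045, 0.014], [0, 0, 0], 0.05], [[0.041, 0.068, 0.021], [0, 0, 0], 0.05], [[0.041, 0.068, 0.041], [0, 0, 0], 0.05], [[0.041, 0.068, 0.041], [0, 0, 0], 0.05]]'

```text
time_s: 2.02
tool_pos: [0.5149, 0.0814, 0.2067]
tool_rot: [179.9, 0.3, 0.5]
force: [-2.1, 0.1, -0.8]
grip_width: 0.0509
```

```bash
python3 -c "
from h import *
go(.517,.082,.1425)
c=cam('side');crop(c,230,150,140,120,5,'k1.png');c=cam('top');crop(c,220,180,140,120,5,'k1t.png')"
```

```text
{'time_s': 2.0167, 'qpos': [-40.8127, 3.1024, 30.1081, 103.3343, -1.5589, 74.2675, -9.8433], 'tool_pos': [0.5149, 0.0814, 0.2067], 'tool_rot': [179.8957, 0.2662, 0.4672], 'force': [-2.1313, 0.0791, -0.8292], 'grip_width': 0.0509}
shift [0.0024, -0.0007, 0.0642] turn [0.0018, 0.0046, 0.0012]
```

View pics/k1.png

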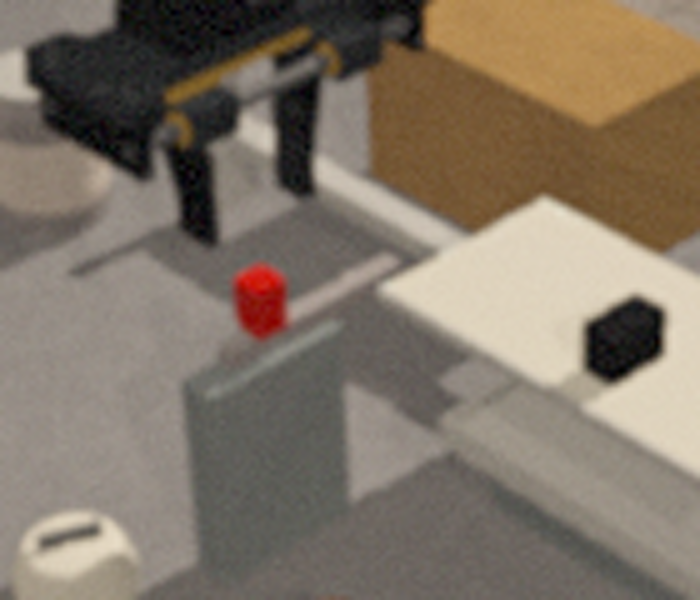

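The side crop shows the open fingers well above the red knob (crop (262,300)), jaws along x. I'll descend.

Call:
send_rows --steps '[[[0.002, 0, 0.02], [0, 0, 0], 0.05], [[0.002, 0, 0.04], [0, 0, 0], 0.05], [[0.002, 0, 0.055], [0, 0, 0], 0.05], [[0.002, 0, 0.062], [0, 0, 0], 0.05], [[0.002, 0, 0.062], [0, 0, 0], 0.05]]'

```text
time_s: 2.53
tool_pos: [0.5174, 0.0849, 0.1469]
tool_rot: [180.0, 0.1, 0.8]
force: [0.7, 0.3, -0.3]
grip_width: 0.0498
```

```bash
python3 -c "
from h import *
go(.517,.082,.1425)
c=cam('side');crop(c,230,150,140,120,5,'k2.png')"
```

```text
{'time_s': 2.5333, 'qpos': [-40.3326, 6.2969, 30.0965, 107.4565, -3.429, 67.2277, -8.2452], 'tool_pos': [0.5174, 0.0849, 0.1469], 'tool_rot': [179.9917, 0.1008, 0.8069], 'force': [0.7008, 0.2977, -0.3106], 'grip_width': 0.0498}
shift [-0.0004, 0.0029, 0.0044] turn [0.0002, 0.0018, 0.0071]
```

View pics/k2.png

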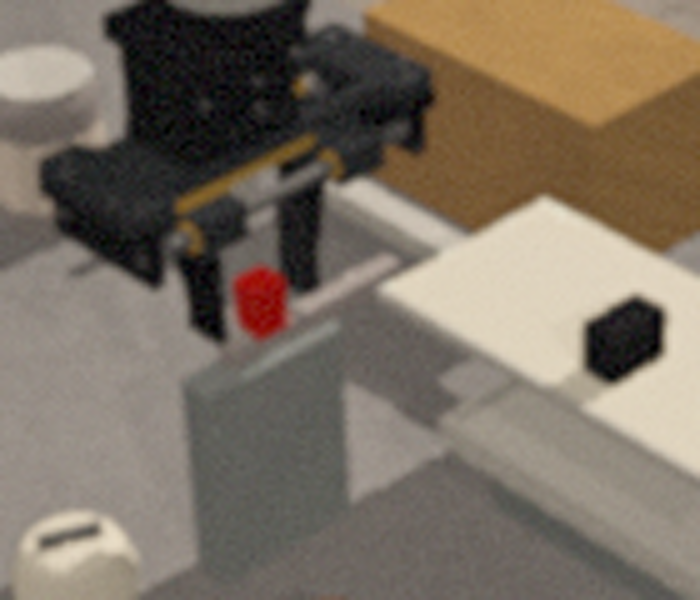

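Call:
send_rows --grip_force 25 --steps '[[[0, 0.002, 0.003], [0, 0, 0], 0.04], [[0, 0.003, 0.003], [0, 0, 0], 0.03], [[0, 0.003, 0.003], [0, 0, 0], 0.015], [[0, 0.003, 0.003], [0, 0, 0], 0.01], [[0, 0.003, 0.003], [0, 0, 0], 0.01]]'

```text
time_s: 3.0
tool_pos: [0.5186, 0.0808, 0.1451]
tool_rot: [-180.0, -0.0, 0.7]
force: [0.1, 1.3, 0.5]
grip_width: 0.0243
```

Call:
send_rows --steps '[[[0, 0, 0], [0, 0, 0], 0.01], [[-0.008, 0, 0], [0, 0, 0], 0.01], [[-0.018, 0, 0], [0, 0, 0], 0.01], [[-0.028, 0, 0], [0, 0, 0], 0.01], [[-0.034, 0, 0], [0, 0, 0], 0.01]]'

```text
time_s: 3.42
tool_pos: [0.4833, 0.0807, 0.1449]
tool_rot: [-179.9, -0.0, 0.7]
force: [0.9, 0.3, 0.8]
grip_width: 0.0198
```

```bash
python3 -c "
from h import *
go(.477,.082,.1425)"
```

```text
{'time_s': 3.4167, 'qpos': [-41.4018, 1.4914, 29.4943, 112.0953, -0.8525, 66.5612, -10.8686], 'tool_pos': [0.4833, 0.0807, 0.1449], 'tool_rot': [-179.9437, -0.0375, 0.7087], 'force': [0.8755, 0.2855, 0.8144], 'grip_width': 0.0198}
shift [-0.0062, -0.0014, 0.0024] turn [-0.001, -0.0007, 0.0054]
```

Call:
send_rows --steps '[[[-0.003, 0, 0], [0, 0, 0], 0.01], [[-0.006, 0, 0], [0, 0, 0], 0.01], [[-0.008, 0, 0], [0, 0, 0], 0.01], [[-0.01, 0, 0], [0, 0, 0], 0.01], [[-0.01, 0, 0], [0, 0, 0], 0.01]]'

```text
time_s: 3.83
tool_pos: [0.4806, 0.0806, 0.1449]
tool_rot: [-179.9, -0.9, 0.7]
force: [23.8, 2.2, -16.7]
grip_width: 0.02
```

```bash
python3 -c "
from h import *
go(.477,.082,.1425)
c=cam('top');s=cam('side');crop(c,220,180,140,120,5,'k3t.png');crop(s,230,150,140,120,5,'k3.png')
b=blobs(s,(0,225,120),(3,255,255),15);print(b)"
```

```text
{'time_s': 3.8333, 'qpos': [-41.6505, 0.3414, 29.2328, 113.1078, -0.039, 65.7, -11.7096], 'tool_pos': [0.4806, 0.0806, 0.1449], 'tool_rot': [-179.9467, -0.9022, 0.6936], 'force': [23.7526, 2.2217, -16.7022], 'grip_width': 0.02}
shift [-0.0036, -0.0014, 0.0023] turn [-0.001, -0.0157, 0.0051]
[(array([186.6, 147.8]), [154, 114, 64, 67, 1413]), (array([271.2, 213.2]), [269, 211, 6, 6, 18])]
```

View pics/k3.png

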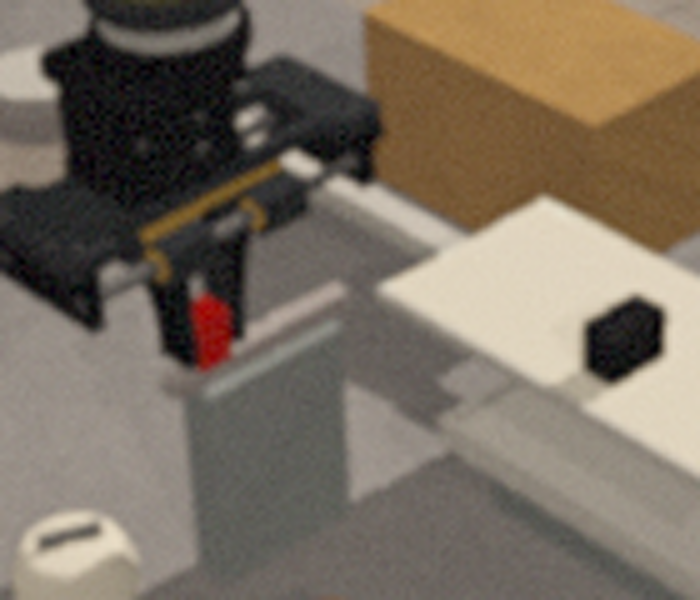

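The lock is at its stop: a 24 N reaction, about 38–40 mm of travel, and the bolt end (crop (340,290)) is retracted off the hood's path. I'll release and lift.

Call:
send_rows --steps '[[[0.003, 0, 0], [0, 0, 0], 0.01], [[0.006, 0, 0], [0, 0, 0], 0.02], [[0.006, 0, 0], [0, 0, 0], 0.05], [[0.006, 0, 0], [0, 0, 0], 0.05], [[0.006, 0, -0.02], [0, 0, 0], 0.06]]'

```text
time_s: 4.35
tool_pos: [0.4766, 0.0793, 0.161]
tool_rot: [179.8, 0.5, 0.7]
force: [0.2, 1.1, -0.7]
grip_width: 0.0326
```

Call:
send_rows --steps '[[[0, 0, -0.03], [0, 0, 0], 0.07], [[0.01, 0.01, -0.06], [0, 0, 0], 0.07], [[0.03, 0.04, -0.07], [0, 0, 0], 0.07], [[0.055, 0.07, -0.07], [0, 0, 0], 0.07], [[0.08, 0.1, -0.07], [0, 0, 0], 0.07]]'

```text
time_s: 4.77
tool_pos: [0.5619, -0.0194, 0.2358]
tool_rot: [-179.9, -0.1, 0.8]
force: [0.9, 0.5, 0.2]
grip_width: 0.0645
```

```bash
python3 -c "
from h import *
go(.625,-.064,.2)
s=cam('side');
b=blobs(s,(0,225,120),(3,255,255),15);print(b)
t=cam('top');print(blobs(t,(0,170,120),(6,255,255),15))
"
```

```text
{'time_s': 4.7667, 'qpos': [-34.0091, 7.8407, 36.8704, 96.0539, -4.8842, 77.6291, 4.477], 'tool_pos': [0.5619, -0.0194, 0.2358], 'tool_rot': [-179.9291, -0.0783, 0.8309], 'force': [0.8954, 0.4998, 0.2176], 'grip_width': 0.0645}
shift [0.0624, 0.0455, 0.0358] turn [-0.0012, -0.0014, 0.0075]
[(array([186.6, 148.5]), [154, 113, 64, 68, 1450]), (array([270.5, 215.9]), [267, 211, 8, 11, 47])]
[(array([264.6, 249.4]), [261, 246, 8, 8, 63])]
```

Call:
send_rows --steps '[[[0.016, 0.012, 0], [0, 0, 0], 0.07], [[0.032, 0.024, 0], [0, 0, 0], 0.07], [[0.048, 0.036, 0.01], [0, 0, 0], 0.07], [[0.062, 0.046, 0.02], [0, 0, 0], 0.07], [[0.062, 0.046, 0.03], [0, 0, 0], 0.07]]'

```text
time_s: 5.28
tool_pos: [0.6246, -0.0661, 0.2033]
tool_rot: [179.9, 0.1, 0.6]
force: [-0.6, -1.2, 0.6]
grip_width: 0.0698
```

```bash
python3 -c "
from h import *
go(.625,-.064,.14)
t=cam('top');s=cam('side')
print(two(t,(264.6,249.4),s,(270.5,215.9)))
crop(t,240,140,180,120,4,'g1t.png');crop(s,280,140,180,140,4,'g1.png')
"
```

```text
{'time_s': 5.2833, 'qpos': [-27.0052, 18.6826, 38.2617, 89.2553, -11.6512, 76.1866, 13.1365], 'tool_pos': [0.6246, -0.0661, 0.2033], 'tool_rot': [179.8762, 0.0546, 0.5529], 'force': [-0.6237, -1.2218, 0.5956], 'grip_width': 0.0698}
shift [0.0005, -0.0022, 0.0633] turn [0.0022, 0.0009, 0.0027]
(array([0.48144713, 0.08201213, 0.15286762]), np.float64(0.0005026430837835216))
```

View pics/g1.png

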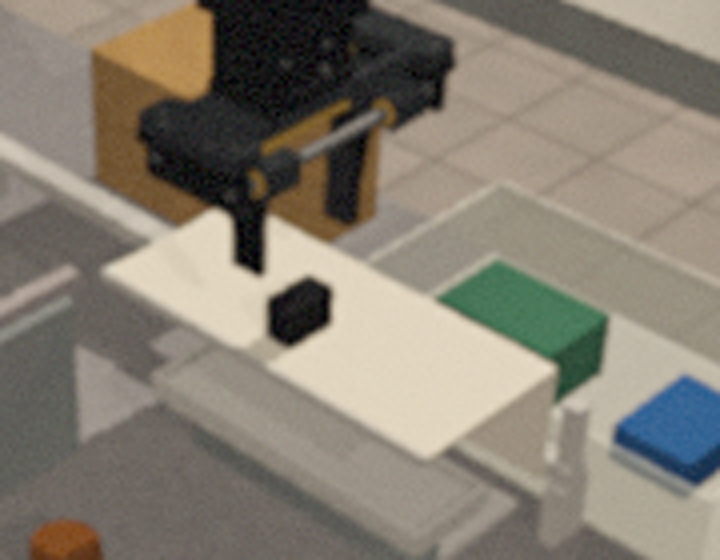

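Run:
```python
from h import *
t=cam('top');t0=cv2.imread('pics/top0.png')[:,:,::-1].astype(float)
s=cam('side');s0=cv2.imread('pics/side0.png')[:,:,::-1].astype(float)
def cen(im,x,y,w=13):
    p=im[y-w:y+w,x-w:x+w].astype(float);r=np.clip(p[:,:,0]-np.maximum(p[:,:,1],p[:,:,2])-40,0,None)
    yy,xx=np.mgrid[y-w:y+w,x-w:x+w];return np.array([(r*xx).sum()/r.sum(),(r*yy).sum()/r.sum()]),r.sum()
a=cen(t0,265,234);b=cen(t['pixels'].astype(float),265,249)
c=cen(s0,282,210);d=cen(s['pixels'].astype(float),270,216)
print(a,b,c,d)
for z in(.152,.16,.167): print(z,plane(t,*a[0],z)-plane(t,*b[0],z))
print(two(t,a[0],s,c[0]),two(t,b[0],s,d[0]))
# bolt tip check
crop(t,245,190,50,80,10,'k4t.png')
```

```text
(array([264.8790573 , 233.81639853]), np.float64(7086.0)) (array([264.2871981 , 249.14228507]), np.float64(7991.0)) (array([281.683222  , 208.95517475]), np.float64(10329.0)) (array([270.36518552, 215.17233165]), np.float64(10915.0))
0.152 [ 0.03697105 -0.00027394  0.        ]
0.16 [ 0.03670216 -0.00027195  0.        ]
0.167 [ 0.03646688 -0.00027021  0.        ]
(array([0.51841383, 0.08244255, 0.15545809]), np.float64(0.00014565323651445403)) (array([0.48183189, 0.08266602, 0.15454603]), np.float64(0.0003284347947981245))
```

View pics/k4t.png

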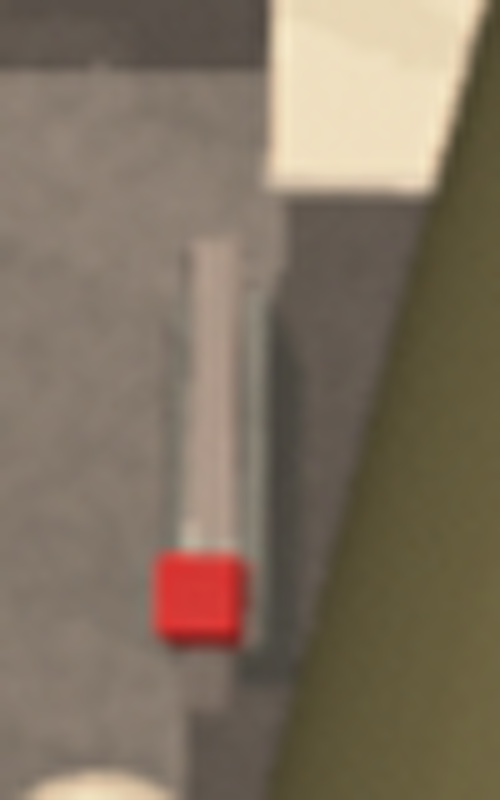

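Centroids give about 36.6 mm of travel, so my back-off at release probably nudged the lock in by about 3 mm. I'll regrip it, pull to the stop, and open there without backing off.

Call:
send_rows --steps '[[[-0.028, -0.029, -0.01], [0, 0, 0], 0.06], [[-0.056, -0.058, -0.01], [0, 0, 0], 0.05], [[-0.084, -0.087, -0.01], [0, 0, 0], 0.05], [[-0.112, -0.116, -0.01], [0, 0, 0], 0.05], [[-0.14, -0.146, -0.005], [0, 0, 0], 0.05]]'

```text
time_s: 5.9
tool_pos: [0.4809, 0.082, 0.2113]
tool_rot: [-179.9, -0.2, 0.7]
force: [0.9, 0.1, 0.9]
grip_width: 0.0515
```

Call:
send_rows --steps '[[[0, 0, 0.0], [0, 0, 0], 0.05], [[0, 0, 0], [0, 0, 0], 0.05], [[0, 0, 0], [0, 0, 0], 0.05], [[0, 0, 0], [0, 0, 0], 0.05], [[0, 0, 0], [0, 0, 0], 0.05]]'

```text
time_s: 6.32
tool_pos: [0.4831, 0.0792, 0.21]
tool_rot: [180.0, -0.1, 0.6]
force: [0.5, -0.3, 0.4]
grip_width: 0.05
```

```bash
python3 -c "
from h import *
go(.482,.082,.144)"
```

```text
{'time_s': 6.3167, 'qpos': [-44.4205, -2.0116, 31.5698, 107.3328, 1.1102, 74.3363, -12.6087], 'tool_pos': [0.4831, 0.0792, 0.21], 'tool_rot': [179.9946, -0.0501, 0.5566], 'force': [0.5224, -0.2711, 0.3965], 'grip_width': 0.05}
shift [-0.0012, -0.0028, 0.066] turn [0.0001, -0.0009, 0.0027]
```

Call:
send_rows --steps '[[[-0.001, -0.002, 0.02], [0, 0, 0], 0.05], [[-0.001, -0.002, 0.04], [0, 0, 0], 0.05], [[-0.001, -0.002, 0.058], [0, 0, 0], 0.05], [[-0.001, -0.002, 0.066], [0, 0, 0], 0.05], [[-0.001, -0.002, 0.066], [0, 0, 0], 0.05]]'

```text
time_s: 6.73
tool_pos: [0.4804, 0.0811, 0.1417]
tool_rot: [179.9, 0.2, 0.6]
force: [0.6, -0.3, 0.0]
grip_width: 0.0496
```

Call:
send_rows --steps '[[[0, 0, 0], [0, 0, 0], 0.03], [[0, 0, 0], [0, 0, 0], 0.01], [[0, 0, 0], [0, 0, 0], 0.01], [[0, 0, 0], [0, 0, 0], 0.01], [[0, 0, 0], [0, 0, 0], 0.01]]'

```text
time_s: 7.15
tool_pos: [0.4818, 0.0825, 0.1443]
tool_rot: [-180.0, -0.1, 0.7]
force: [0.3, -0.2, -0.2]
grip_width: 0.0243
```

Call:
send_rows --steps '[[[0, 0, 0], [0, 0, 0], 0.01], [[-0.003, 0, 0], [0, 0, 0], 0.01], [[-0.006, 0, 0], [0, 0, 0], 0.01], [[-0.008, 0, 0], [0, 0, 0], 0.01], [[-0.008, 0, 0], [0, 0, 0], 0.01]]'

```text
time_s: 7.57
tool_pos: [0.4806, 0.0824, 0.1442]
tool_rot: [-180.0, -1.0, 0.7]
force: [24.2, 2.1, -19.8]
grip_width: 0.02
```

Call:
send_rows --steps '[[[0, 0, 0], [0, 0, 0], 0.03], [[0, 0, 0], [0, 0, 0], 0.05], [[0, 0, 0], [0, 0, 0], 0.05], [[0, 0, 0], [0, 0, 0], 0.06], [[0.002, 0, 0], [0, 0, 0], 0.06]]'

```text
time_s: 7.98
tool_pos: [0.4746, 0.0823, 0.1434]
tool_rot: [-180.0, 0.1, 0.7]
force: [0.3, -0.8, -0.4]
grip_width: 0.0455
```

Call:
send_rows --steps '[[[0.006, 0, -0.02], [0, 0, 0], 0.07], [[0.01, 0, -0.06], [0, 0, 0], 0.07], [[0.034, 0.028, -0.068], [0, 0, 0], 0.07], [[0.06, 0.056, -0.068], [0, 0, 0], 0.07], [[0.088, 0.084, -0.068], [0, 0, 0], 0.07]]'

```text
time_s: 8.4
tool_pos: [0.5654, -0.0007, 0.2131]
tool_rot: [-179.9, -0.1, 0.9]
force: [0.6, 0.5, -0.9]
grip_width: 0.0687
```

Run:
```python
from h import *
go(.625,-.064,.2)
t=cam('top');s=cam('side')
def cen(im,x,y,w=13):
    p=im[y-w:y+w,x-w:x+w].astype(float);r=np.clip(p[:,:,0]-np.maximum(p[:,:,1],p[:,:,2])-40,0,None)
    yy,xx=np.mgrid[y-w:y+w,x-w:x+w];return np.array([(r*xx).sum()/r.sum(),(r*yy).sum()/r.sum()]),r.sum()
b=cen(t['pixels'].astype(float),265,249)
d=cen(s['pixels'].astype(float),270,216)
print(b,d,two(t,b[0],s,d[0]))
```

```text
{'time_s': 8.4, 'qpos': [-36.9556, 9.1988, 38.4689, 97.5871, -6.0185, 75.1332, 3.5484], 'tool_pos': [0.5654, -0.0007, 0.2131], 'tool_rot': [-179.8957, -0.1354, 0.8595], 'force': [0.6243, 0.4641, -0.8667], 'grip_width': 0.0687}
shift [0.0586, 0.0642, 0.0131] turn [-0.0018, -0.0024, 0.008]
 ** On entry to DLASCL parameter number  4 had an illegal value
 ** On entry to DLASCL parameter number  4 had an illegal value
 ** On entry to DLASCL parameter number  4 had an illegal value
 ** On entry to DLASCL parameter number  4 had an illegal value
 ** On entry to DLASCL parameter number  5 had an illegal value
 ** On entry to DLASCL parameter number  4 had an illegal value<stdin>:6: RuntimeWarning: invalid value encountered in scalar divide
Traceback (most recent call last):
  File "h.py", line 13, in two
    a,d=ray(c1,*p1); b,e=ray(c2,*p2); s=np.linalg.lstsq(np.c_[d,-e],b-a,rcond=None)[0]
                                        ~~~~~~~~~~~~~~~^^^^^^^^^^^^^^^^^^^^^^^^^^^^
numpy.linalg.LinAlgError: SVD did not converge in Linear Least Squares
```

Call:
send_rows --steps '[[[0.015, 0.016, 0], [0, 0, 0], 0.07], [[0.03, 0.032, 0], [0, 0, 0], 0.07], [[0.044, 0.048, 0.005], [0, 0, 0], 0.07], [[0.058, 0.063, 0.01], [0, 0, 0], 0.07], [[0.058, 0.063, 0.01], [0, 0, 0], 0.07]]'

```text
time_s: 8.92
tool_pos: [0.6234, -0.0662, 0.2]
tool_rot: [179.8, 0.1, 0.5]
force: [-1.2, -1.0, -0.3]
grip_width: 0.0699
```

```bash
cat >> h.py <<'E'
def cen(im,x,y,w=13):
    p=im[y-w:y+w,x-w:x+w].astype(float);r=np.clip(p[:,:,0]-np.maximum(p[:,:,1],p[:,:,2])-40,0,None)
    yy,xx=np.mgrid[y-w:y+w,x-w:x+w];return np.array([(r*xx).sum()/r.sum(),(r*yy).sum()/r.sum()]),r.sum()
E
python3 - <<'E'
from h import *
go(.625,-.065,.14)
t=cam('top');s=cam('side')
b=cen(t['pixels'].astype(float),265,249)
d=cen(s['pixels'].astype(float),270,216)
print(b,d,two(t,b[0],s,d[0]))
E
```

```text
{'time_s': 8.9167, 'qpos': [-28.5464, 19.0466, 40.2462, 89.6946, -12.3665, 75.9289, 13.658], 'tool_pos': [0.6234, -0.0662, 0.2], 'tool_rot': [179.8333, 0.0963, 0.4758], 'force': [-1.1727, -0.979, -0.2572], 'grip_width': 0.0699}
shift [0.0017, -0.0014, 0.06] turn [0.0029, 0.0017, 0.0013]
(array([264.2993292 , 249.21174535]), np.float64(7901.0)) (array([270.31024151, 215.21136735]), np.float64(11014.0)) (array([0.48165555, 0.08264192, 0.15453039]), np.float64(0.0002992891790482472))
```

The knob is at the same position as before, so this is the hard stop. I'll descend on the hood grip.

Call:
send_rows --steps '[[[0.001, -0.001, 0.02], [0, 0, 0], 0.07], [[0.001, -0.001, 0.04], [0, 0, 0], 0.07], [[0.001, -0.001, 0.055], [0, 0, 0], 0.07], [[0.001, -0.001, 0.059], [0, 0, 0], 0.07], [[0.001, -0.001, 0.059], [0, 0, 0], 0.07]]'

```text
time_s: 9.43
tool_pos: [0.6228, -0.0603, 0.1416]
tool_rot: [-179.9, 0.2, 0.8]
force: [-0.1, -0.5, 0.1]
grip_width: 0.0702
```

Call:
send_rows --grip_force 40 --steps '[[[0, 0, 0], [0, 0, 0], 0.06], [[0, 0, 0], [0, 0, 0], 0.05], [[0, 0, 0], [0, 0, 0], 0.03], [[0, 0, 0], [0, 0, 0], 0.03], [[0, 0, 0], [0, 0, 0], 0.03]]'

```text
time_s: 9.85
tool_pos: [0.6244, -0.062, 0.1433]
tool_rot: [-180.0, -0.1, 0.7]
force: [0.2, 0.2, -0.5]
grip_width: 0.0443
```

Run:
```python
from h import *
go(.625,.214,.1405)
s=cam('side');crop(s,280,140,180,140,4,'g2.png')
```

```text
{'time_s': 9.85, 'qpos': [-28.0296, 21.4441, 39.2481, 93.6551, -14.28, 69.9486, 14.8784], 'tool_pos': [0.6244, -0.062, 0.1433], 'tool_rot': [-179.9872, -0.0653, 0.6851], 'force': [0.2373, 0.2219, -0.4536], 'grip_width': 0.0443}
shift [0.0039, -0.276, 0.0028] turn [-0.0002, -0.0011, 0.005]
```

View pics/g2.png

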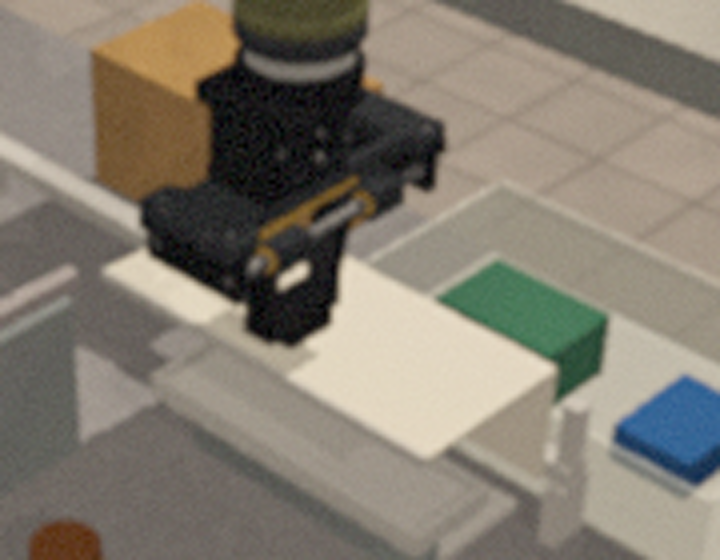

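Call:
send_rows --steps '[[[0, 0, 0], [0, 0, 0], 0.03], [[0, -0.004, 0], [0, 0, 0], 0.03], [[0, -0.014, 0], [0, 0, 0], 0.03], [[0, -0.028, 0], [0, 0, 0], 0.03], [[0, -0.044, 0], [0, 0, 0], 0.03]]'

```text
time_s: 10.32
tool_pos: [0.6262, -0.0206, 0.1432]
tool_rot: [179.8, -0.4, 0.5]
force: [9.4, -3.9, -4.3]
grip_width: 0.0396
```

Call:
send_rows --steps '[[[0, -0.02, 0], [0, 0, 0], 0.03], [[0, -0.04, 0], [0, 0, 0], 0.03], [[0, -0.06, 0], [0, 0, 0], 0.03], [[0, -0.08, 0], [0, 0, 0], 0.03], [[0, -0.1, 0], [0, 0, 0], 0.03]]'

```text
time_s: 10.73
tool_pos: [0.6258, 0.0803, 0.1432]
tool_rot: [179.8, -0.5, 0.6]
force: [12.4, -3.8, -6.4]
grip_width: 0.0402
```

Call:
send_rows --steps '[[[0, -0.02, 0], [0, 0, 0], 0.03], [[0, -0.04, 0], [0, 0, 0], 0.03], [[0, -0.06, 0], [0, 0, 0], 0.03], [[0, -0.08, 0], [0, 0, 0], 0.03], [[0, -0.1, 0], [0, 0, 0], 0.03]]'

```text
time_s: 11.15
tool_pos: [0.6255, 0.1796, 0.1432]
tool_rot: [179.8, -0.5, 0.5]
force: [13.2, -4.0, -6.4]
grip_width: 0.0398
```

Run:
```python
from h import *
go(.623,.216,.1435)
```

```text
{'time_s': 11.15, 'qpos': [-45.1073, 23.1773, 34.207, 90.3614, -13.2785, 70.1713, -8.0998], 'tool_pos': [0.6255, 0.1796, 0.1432], 'tool_rot': [179.8026, -0.5147, 0.5326], 'force': [13.2315, -4.0456, -6.3719], 'grip_width': 0.0398}
shift [-0.0021, -0.0364, -0.0004] turn [0.0034, -0.009, 0.0023]
```

Call:
send_rows --steps '[[[0.002, -0.01, 0], [0, 0, 0], 0.03], [[0.002, -0.02, 0], [0, 0, 0], 0.03], [[0.002, -0.03, 0], [0, 0, 0], 0.03], [[0.002, -0.037, 0], [0, 0, 0], 0.03], [[0.002, -0.043, 0], [0, 0, 0], 0.03]]'

```text
time_s: 11.57
tool_pos: [0.6254, 0.2179, 0.1432]
tool_rot: [179.4, -0.2, 0.5]
force: [2.5, -18.5, 3.6]
grip_width: 0.0404
```

Call:
send_rows --steps '[[[0, 0, 0], [0, 0, 0], 0.03], [[0, -0.002, 0], [0, 0, 0], 0.03], [[0, -0.002, 0], [0, 0, 0], 0.03], [[0, -0.002, 0], [0, 0, 0], 0.03], [[0, -0.002, 0], [0, 0, 0], 0.03]]'

```text
time_s: 11.98
tool_pos: [0.6254, 0.2179, 0.1432]
tool_rot: [179.4, -0.2, 0.3]
force: [4.6, -13.7, 1.3]
grip_width: 0.0398
```

The hood hit its end stop after 0.280 m. I'll release, lift, and look.

Call:
send_rows --steps '[[[0, 0, 0], [0, 0, 0], 0.05], [[0, 0, 0], [0, 0, 0], 0.06], [[0, 0, 0], [0, 0, 0], 0.06], [[0, 0, 0], [0, 0, 0], 0.07], [[0, 0, 0], [0, 0, 0], 0.07]]'

```text
time_s: 12.4
tool_pos: [0.6222, 0.2281, 0.1425]
tool_rot: [-180.0, 0.0, 0.8]
force: [0.5, -0.4, 0.1]
grip_width: 0.0648
```

Call:
send_rows --steps '[[[0, 0, -0.02], [0, 0, 0], 0.07], [[0, 0, -0.05], [0, 0, 0], 0.07], [[-0.02, 0.02, -0.07], [0, 0, 0], 0.07], [[-0.04, 0.04, -0.07], [0, 0, 0], 0.07], [[-0.06, 0.06, -0.07], [0, 0, 0], 0.07]]'

```text
time_s: 12.82
tool_pos: [0.5636, 0.1663, 0.2141]
tool_rot: [-180.0, -0.2, 0.8]
force: [0.6, 0.3, 0.3]
grip_width: 0.0701
```

Run:
```python
from h import *
go(.464,-.1246,.2)
t=cam('top');s=cam('side')
for b in blobs(t,(50,120,60),(80,255,255)): print(b, plane(t,*b[0],.046).round(4))
crop(t,180,140,260,180,3,'o1t.png');crop(s,220,140,260,240,2.5,'o1.png')
```

```text
{'time_s': 12.8167, 'qpos': [-49.819, 12.0637, 35.6516, 94.409, -7.228, 75.6742, -12.234], 'tool_pos': [0.5636, 0.1663, 0.2141], 'tool_rot': [-179.9529, -0.1672, 0.761], 'force': [0.6345, 0.3294, 0.2939], 'grip_width': 0.0701}
shift [-0.1035, 0.2896, 0.0136] turn [-0.0008, -0.0029, 0.0063]
(array([428.5, 260.7]), [421, 253, 16, 16, 202]) [ 0.4697 -0.339   0.046 ]
(array([347. , 261.2]), [340, 254, 15, 16, 189]) [ 0.464  -0.1244  0.046 ]
(array([389.6, 264. ]), [382, 257, 16, 15, 195]) [ 0.4589 -0.2364  0.046 ]
```

View pics/o1t.png

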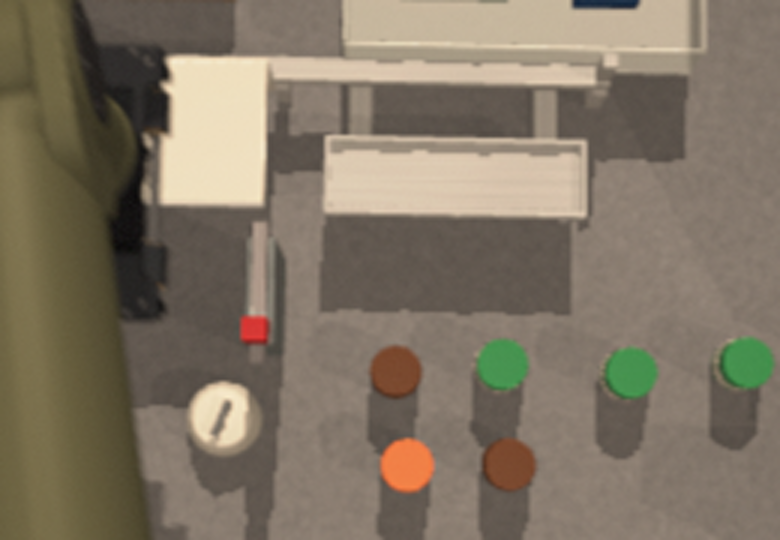

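View pics/o1.png

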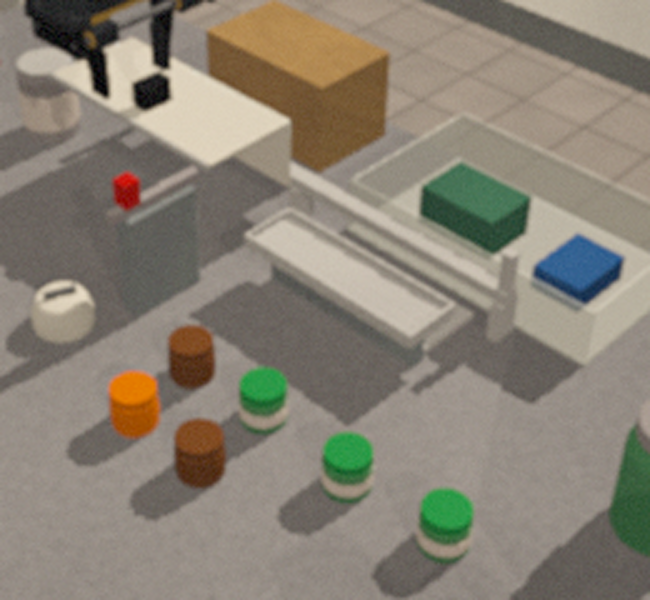

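Ledge outer corners in the crop are (324,136), (588,140), (588,217) and (324,214). I'll measure them at rail height.

Run:
```python
from h import *
t=cam('top')
P=[(324,136),(588,140),(588,217),(324,214)]
W=np.array([plane(t,180+(u-1)/3,140+(v-1)/3,.067) for u,v in P]);print(W.round(4),W.mean(0).round(4))
print(np.linalg.norm(W[0]-W[1]),np.linalg.norm(W[1]-W[2]))
p=cam('side')
# side corners of crop o1 (scale 2.5, off 220,140)
for u,v in [(247,237),(414,337),(455,303),(290,210)]: print(plane(p,220+u/2.5,140+v/2.5,.067).round(4))
```

```text
[[ 0.6592  0.0353  0.067 ]
 [ 0.661  -0.1956  0.067 ]
 [ 0.5927 -0.196   0.067 ]
 [ 0.5903  0.0336  0.067 ]] [ 0.6258 -0.0807  0.067 ]
0.23094316216995875 0.06825436828742314
[0.5895 0.0253 0.067 ]
[ 0.5938 -0.1991  0.067 ]
[ 0.66   -0.1948  0.067 ]
[0.6553 0.0274 0.067 ]
```

Call:
send_rows --steps '[[[-0.014, 0.038, 0], [0, 0, 0], 0.06], [[-0.028, 0.076, 0], [0, 0, 0], 0.06], [[-0.042, 0.114, 0], [0, 0, 0], 0.06], [[-0.056, 0.152, 0], [0, 0, 0], 0.06], [[-0.07, 0.19, 0], [0, 0, 0], 0.06]]'

```text
time_s: 13.43
tool_pos: [0.4958, -0.025, 0.2127]
tool_rot: [180.0, -0.0, 0.8]
force: [0.5, -0.4, -0.1]
grip_width: 0.0602
```

Call:
send_rows --steps '[[[-0.012, 0.034, 0.01], [0, 0, 0.003], 0.06], [[-0.024, 0.068, 0.03], [0, 0, 0.005], 0.06], [[-0.0335, 0.098, 0.06], [0, 0, 0.005], 0.06], [[-0.0335, 0.0995, 0.09], [0, 0, 0.005], 0.06], [[-0.0335, 0.0995, 0.09], [0, 0, 0.005], 0.06]]'

```text
time_s: 13.85
tool_pos: [0.4599, -0.1254, 0.1184]
tool_rot: [180.0, 0.4, 0.2]
force: [-1.2, 1.7, -0.2]
grip_width: 0.0597
```

Run:
```python
from h import *
go(.464,-.1245,.012)
t=cam('top')
for b in blobs(t,(50,120,60),(80,255,255)): print(b, plane(t,*b[0],.046).round(4))
s=cam('side');crop(s,240,200,200,180,3.3,'a1.png')
```

```text
{'time_s': 13.85, 'qpos': [-36.5136, 1.6347, 49.7588, 115.6167, -1.231, 63.7474, 13.9896], 'tool_pos': [0.4599, -0.1254, 0.1184], 'tool_rot': [179.9567, 0.437, 0.2027], 'force': [-1.175, 1.7187, -0.1592], 'grip_width': 0.0597}
shift [0.005, -0.001, 0.1064] turn [0.0007, 0.0076, -0.0034]
(array([428.5, 260.7]), [421, 253, 16, 16, 203]) [ 0.4697 -0.339   0.046 ]
```

View pics/a1.png

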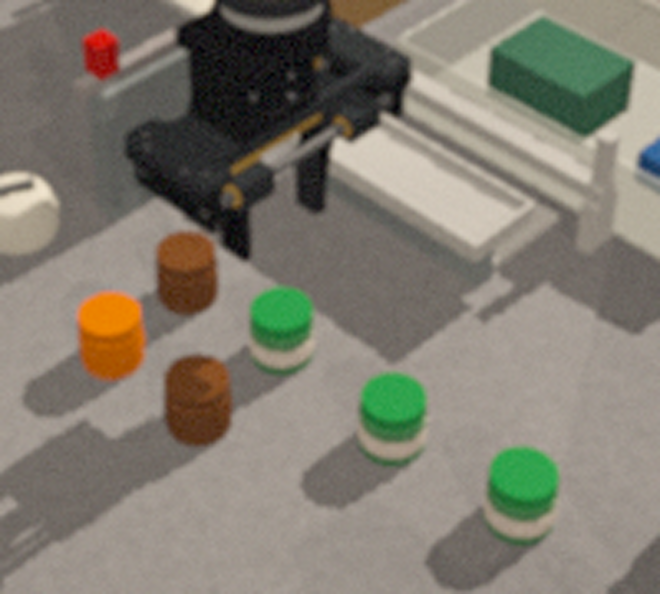

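Call:
send_rows --steps '[[[0.002, 0, 0.01], [0, 0, 0], 0.06], [[0.002, 0, 0.025], [0, 0, 0], 0.06], [[0.002, 0, 0.04], [0, 0, 0], 0.06], [[0.002, 0, 0.05], [0, 0, 0], 0.06], [[0.002, 0, 0.05], [0, 0, 0], 0.06]]'

```text
time_s: 14.37
tool_pos: [0.4653, -0.1232, 0.0715]
tool_rot: [180.0, 0.1, 0.5]
force: [-0.8, 0.4, -0.1]
grip_width: 0.0598
```

Run:
```python
from h import *
cam('side')
go(.464,-.1245,.012)
s=cam('side');crop(s,240,200,200,180,3.3,'a2.png')
```

```text
{'time_s': 14.4167, 'qpos': [-35.1841, 7.0019, 49.852, 117.8721, -6.2727, 57.7925, 18.3097], 'tool_pos': [0.4657, -0.1236, 0.0724], 'tool_rot': [179.9688, 0.0465, 0.497], 'force': [1.0935, 0.5242, 0.1736], 'grip_width': 0.0598}
shift [-0.0016, 0.0008, 0.0604] turn [0.0005, 0.0008, 0.0017]
```

View pics/a2.png

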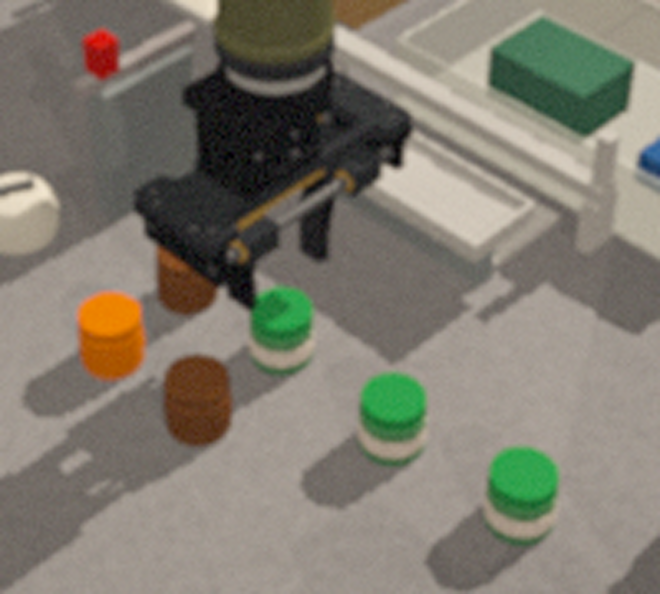

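Call:
send_rows --steps '[[[-0.001, 0.001, 0.015], [0, 0, 0], 0.06], [[-0.001, 0.001, 0.03], [0, 0, 0], 0.06], [[-0.001, 0.001, 0.045], [0, 0, 0], 0.06], [[-0.001, 0.001, 0.057], [0, 0, 0], 0.06], [[-0.001, 0.001, 0.06], [0, 0, 0], 0.06]]'

```text
time_s: 14.88
tool_pos: [0.4643, -0.125, 0.012]
tool_rot: [-180.0, 0.0, 0.4]
force: [-1.3, -0.0, 0.6]
grip_width: 0.0604
```

Call:
send_rows --grip_force 20 --steps '[[[0, 0, 0], [0, 0, 0], 0.055], [[0, 0, 0], [0, 0, 0], 0.04], [[0, 0, 0], [0, 0, 0], 0.035], [[0, 0, 0], [0, 0, 0], 0.035], [[0, 0, 0], [0, 0, 0], 0.035]]'

```text
time_s: 15.3
tool_pos: [0.4654, -0.1254, 0.0136]
tool_rot: [-180.0, -0.1, 0.4]
force: [0.6, 1.4, 5.9]
grip_width: 0.046
```

Run:
```python
from h import *
go(.464,-.1245,.012)
s=cam('side');crop(s,240,200,200,180,3.3,'a3.png')
```

```text
{'time_s': 15.3, 'qpos': [-31.9728, 13.8368, 48.2178, 120.5026, -13.3691, 50.8422, 24.3338], 'tool_pos': [0.4654, -0.1254, 0.0136], 'tool_rot': [-179.9753, -0.1176, 0.4127], 'force': [0.6395, 1.3938, 5.8746], 'grip_width': 0.046}
shift [-0.0013, -0.0009, 0.0016] turn [-0.0004, -0.0021, 0.0002]
```

View pics/a3.png

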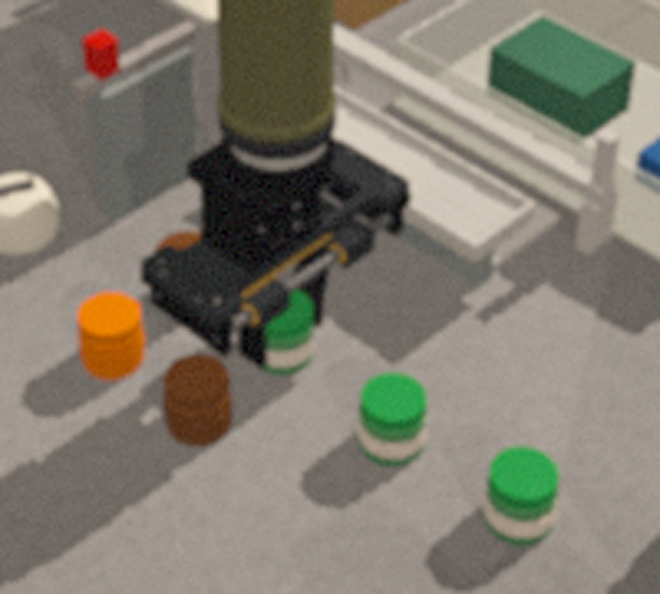

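Call:
send_rows --grip_force 30 --steps '[[[0, 0, -0.01], [0, 0, 0], 0.035], [[0, 0, -0.03], [0, 0, 0], 0.035], [[0, 0, -0.055], [0, 0, 0], 0.035], [[0, 0, -0.085], [0, 0, 0], 0.035], [[0, 0, -0.12], [0, 0, 0], 0.035]]'

```text
time_s: 15.77
tool_pos: [0.4627, -0.1256, 0.1331]
tool_rot: [180.0, 0.2, 0.3]
force: [0.8, 1.1, -1.4]
grip_width: 0.0448
```

Run:
```python
from h import *
t=cam('top')
s=cam('side');crop(s,240,160,200,180,3.3,'a4.png')
print("post",two(t,(381.3,159.7),s,(423.2,242)))
go(.626,-.016,.15)
```

```text
post (array([ 0.72446313, -0.20558742,  0.09666717]), np.float64(0.00041461512023226865))
{'time_s': 15.8667, 'qpos': [-37.9216, 0.1836, 50.7925, 114.1374, -0.3766, 65.203, 13.4024], 'tool_pos': [0.468, -0.1263, 0.1379], 'tool_rot': [-179.9304, -0.5752, 0.3757], 'force': [-0.1749, -0.3422, -0.3818], 'grip_width': 0.045}
shift [0.1589, -0.1093, -0.0104] turn [-0.0012, -0.01, -0.0004]
```

View pics/a4.png

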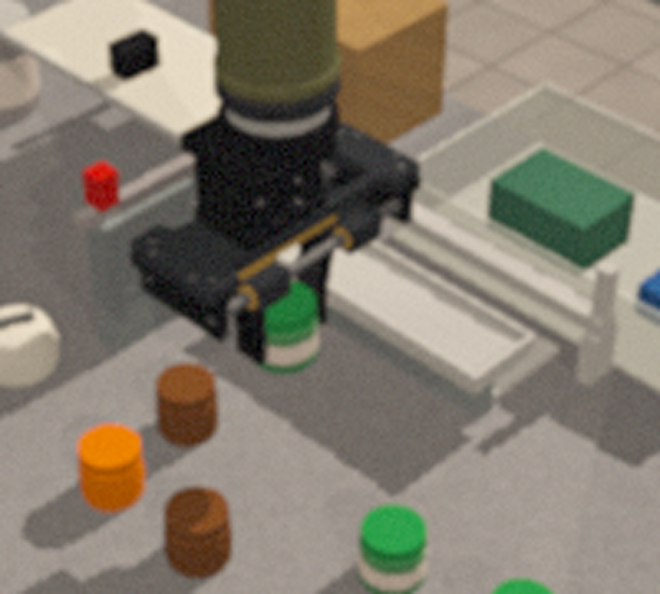

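The jar is held straight between the pads. I'll carry it to the slot at (0.626, −0.016).

Call:
send_rows --steps '[[[0.016, -0.011, -0.004], [0, 0, 0], 0.035], [[0.046, -0.032, -0.01], [0, 0, 0], 0.035], [[0.078, -0.054, -0.01], [0, 0, 0], 0.035], [[0.11, -0.076, -0.01], [0, 0, 0], 0.035], [[0.138, -0.096, -0.01], [0, 0, 0], 0.035]]'

```text
time_s: 16.28
tool_pos: [0.603, -0.0263, 0.142]
tool_rot: [-180.0, 0.0, 0.5]
force: [0.9, 0.1, -0.9]
grip_width: 0.0452
```

Call:
send_rows --steps '[[[0.014, -0.01, 0], [0, 0, 0], 0.035], [[0.02, -0.014, 0], [0, 0, 0], 0.035], [[0.02, -0.014, 0], [0, 0, 0], 0.035], [[0.02, -0.014, 0.01], [0, 0, 0], 0.035], [[0.02, -0.014, 0.01], [0, 0, 0], 0.035]]'

```text
time_s: 16.7
tool_pos: [0.6191, -0.0162, 0.1307]
tool_rot: [180.0, 0.2, 0.3]
force: [-0.8, -0.1, -2.7]
grip_width: 0.0456
```

Run:
```python
from h import *
cam('side')
go(.626,-.016,.076)
s=cam('side');crop(s,260,160,200,150,3.5,'a5.png')
t=cam('top')
for b in blobs(t,(50,120,60),(80,255,255)): print(b, plane(t,*b[0],.046).round(4))
```

```text
{'time_s': 16.75, 'qpos': [-37.0431, 22.6965, 45.3394, 95.5028, -17.0637, 69.1567, 12.5121], 'tool_pos': [0.6193, -0.0161, 0.1314], 'tool_rot': [-179.9951, 0.1636, 0.2439], 'force': [0.2082, 0.2885, -1.6186], 'grip_width': 0.0452}
shift [0.0068, -0.0, 0.0554] turn [-0.0001, 0.0029, -0.0027]
(array([428.5, 260.7]), [421, 253, 16, 16, 201]) [ 0.4697 -0.339   0.046 ]
(array([389.6, 264. ]), [382, 257, 16, 15, 195]) [ 0.4589 -0.2364  0.046 ]
```

View pics/a5.png

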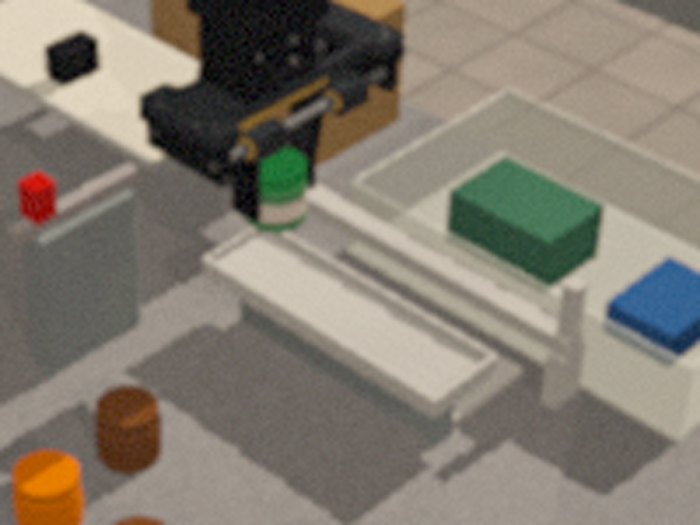

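Call:
send_rows --steps '[[[0.003, 0, 0.008], [0, 0, 0], 0.035], [[0.006, 0, 0.02], [0, 0, 0], 0.035], [[0.006, 0, 0.03], [0, 0, 0], 0.035], [[0.006, 0, 0.038], [0, 0, 0], 0.035], [[0.006, 0, 0.038], [0, 0, 0], 0.035]]'

```text
time_s: 17.27
tool_pos: [0.6257, -0.0141, 0.0916]
tool_rot: [180.0, 0.3, 0.4]
force: [0.5, -0.9, -1.4]
grip_width: 0.0455
```

Run:
```python
from h import *
cam('side')
go(.626,-.016,.075)
```

```text
{'time_s': 17.3167, 'qpos': [-35.6862, 25.8115, 43.9849, 96.5503, -19.3264, 65.7166, 13.9621], 'tool_pos': [0.6263, -0.0142, 0.0928], 'tool_rot': [179.9751, 0.1804, 0.3981], 'force': [0.2183, -0.2672, -2.0711], 'grip_width': 0.0452}
shift [-0.0003, 0.0018, 0.0178] turn [0.0004, 0.0031, -0.0]
```

Call:
send_rows --steps '[[[0, 0.001, 0.006], [0, 0, 0], 0.035], [[0, 0.001, 0.011], [0, 0, 0], 0.035], [[0, 0.001, 0.015], [0, 0, 0], 0.035], [[0, 0.001, 0.018], [0, 0, 0], 0.035], [[0, 0.001, 0.018], [0, 0, 0], 0.035]]'

```text
time_s: 17.73
tool_pos: [0.6271, -0.0152, 0.0758]
tool_rot: [180.0, 0.1, 0.4]
force: [-0.5, 0.3, -1.4]
grip_width: 0.0456
```

Run:
```python
from h import *
cam('side')
go(.626,-.016,.075)
s=cam('side');crop(s,260,160,200,150,3.5,'a6.png')
```

```text
{'time_s': 17.7833, 'qpos': [-35.1377, 26.8459, 43.4651, 97.3343, -20.2205, 63.9875, 14.6726], 'tool_pos': [0.6274, -0.0152, 0.0762], 'tool_rot': [-179.9995, 0.0272, 0.4055], 'force': [0.3512, -0.936, -1.8225], 'grip_width': 0.0455}
shift [-0.0014, 0.0008, 0.0012] turn [-0.0, 0.0005, 0.0001]
```

View pics/a6.png

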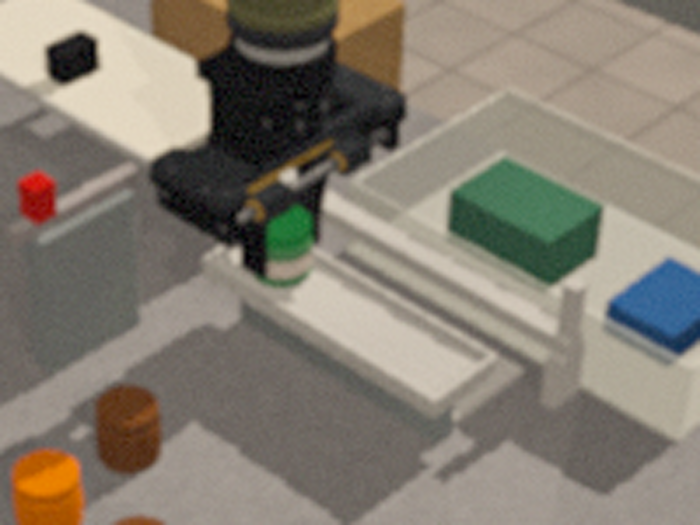

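Call:
send_rows --steps '[[[-0.001, 0, 0.001], [0, 0, 0], 0.035], [[-0.001, 0, 0.002], [0, 0, 0], 0.035], [[-0.001, 0, 0.003], [0, 0, 0], 0.035], [[-0.001, 0, 0.004], [0, 0, 0], 0.035], [[-0.001, 0, 0.004], [0, 0, 0], 0.035]]'

```text
time_s: 18.25
tool_pos: [0.6267, -0.0152, 0.0737]
tool_rot: [-180.0, -0.0, 0.4]
force: [-3.0, -0.3, 5.6]
grip_width: 0.0456
```

Call:
send_rows --steps '[[[0, 0, 0], [0, 0, 0], 0.045], [[0, 0, 0], [0, 0, 0], 0.06], [[0, 0, 0], [0, 0, 0], 0.06], [[0, 0, -0.004], [0, 0, 0], 0.06], [[0, 0, -0.015], [0, 0, 0], 0.06]]'

```text
time_s: 18.67
tool_pos: [0.6254, -0.0151, 0.0865]
tool_rot: [180.0, 0.2, 0.4]
force: [-1.0, 0.8, -0.5]
grip_width: 0.0586
```

Call:
send_rows --steps '[[[0, 0, -0.025], [0, 0, 0], 0.06], [[0, 0, -0.055], [0, 0, 0], 0.06], [[-0.012, 0.03, -0.075], [0, 0, 0], 0.06], [[-0.03, 0.06, -0.075], [0, 0, 0], 0.06], [[-0.048, 0.09, -0.075], [0, 0, 0], 0.06]]'

```text
time_s: 19.08
tool_pos: [0.5803, -0.1068, 0.1653]
tool_rot: [180.0, -0.3, 0.5]
force: [1.3, -0.2, 0.0]
grip_width: 0.06
```

Run:
```python
from h import *
cam('side')
go(.459,-.2366,.12)
s=cam('side');crop(s,260,160,200,150,3.5,'a7.png')
```

```text
{'time_s': 19.1333, 'qpos': [-32.8119, 16.6053, 49.3737, 98.4347, -13.0448, 70.9636, 19.5099], 'tool_pos': [0.5749, -0.1162, 0.1648], 'tool_rot': [179.7799, -0.0209, -0.1467], 'force': [-4.3682, -5.8066, -0.3835], 'grip_width': 0.0597}
shift [-0.1156, 0.1205, 0.0453] turn [0.0038, -0.0003, -0.0095]
```

View pics/a7.png

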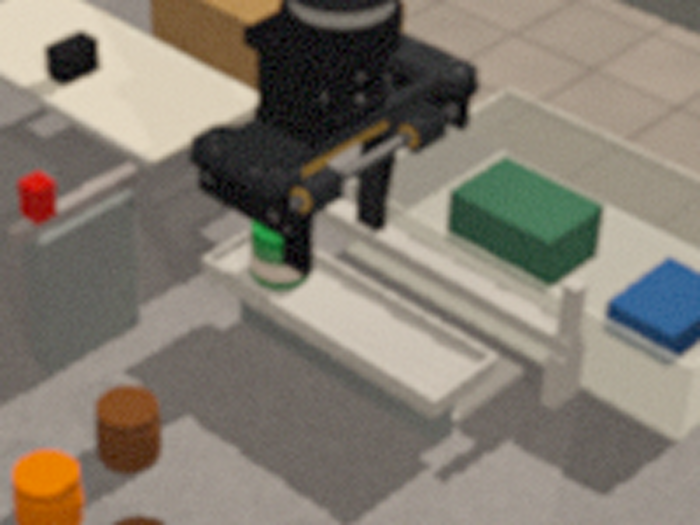

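Jar A stands upright on the ledge. Next is jar B.

Call:
send_rows --steps '[[[-0.025, 0.026, 0], [0, 0, 0], 0.06], [[-0.05, 0.052, 0], [0, 0, 0], 0.06], [[-0.075, 0.078, 0.01], [0, 0, 0], 0.06], [[-0.1, 0.104, 0.025], [0, 0, 0], 0.06], [[-0.115, 0.12, 0.045], [0, 0, 0], 0.06]]'

```text
time_s: 19.6
tool_pos: [0.4636, -0.2298, 0.119]
tool_rot: [180.0, -0.2, 0.2]
force: [1.1, -0.7, 0.2]
grip_width: 0.0601
```

Call:
send_rows --steps '[[[0, 0, 0], [0, 0, 0], 0.06], [[0, 0, 0.015], [0, 0, 0], 0.06], [[0, 0, 0.035], [0, 0, 0], 0.06], [[0, 0, 0.045], [0, 0, 0], 0.06], [[0, 0, 0.045], [0, 0, 0], 0.06]]'

```text
time_s: 20.02
tool_pos: [0.4641, -0.2253, 0.0711]
tool_rot: [-180.0, 0.2, 0.4]
force: [-1.1, -0.6, -0.4]
grip_width: 0.06
```

Run:
```python
from h import *
t=cam('top')
go(.459,-.2366,.012)
for b in blobs(t,(50,120,60),(80,255,255),30): print(b, plane(t,*b[0],.046).round(4),plane(t,*b[0],.106).round(4))
s=cam('side');crop(s,260,200,200,180,3.3,'b1.png')
```

```text
{'time_s': 20.0667, 'qpos': [-24.4849, 13.8156, 53.0045, 113.3139, -12.7987, 59.008, 34.8244], 'tool_pos': [0.4648, -0.2259, 0.0722], 'tool_rot': [-179.9964, 0.1086, 0.4256], 'force': [0.4912, -0.2892, 0.1479], 'grip_width': 0.0602}
shift [-0.0058, 0.0107, 0.0602] turn [-0.0001, 0.0019, 0.0004]
(array([306.4, 195.4]), [299, 188, 16, 16, 206]) [ 0.637  -0.0141  0.046 ] [ 0.6245 -0.0146  0.106 ]
```

View pics/b1.png

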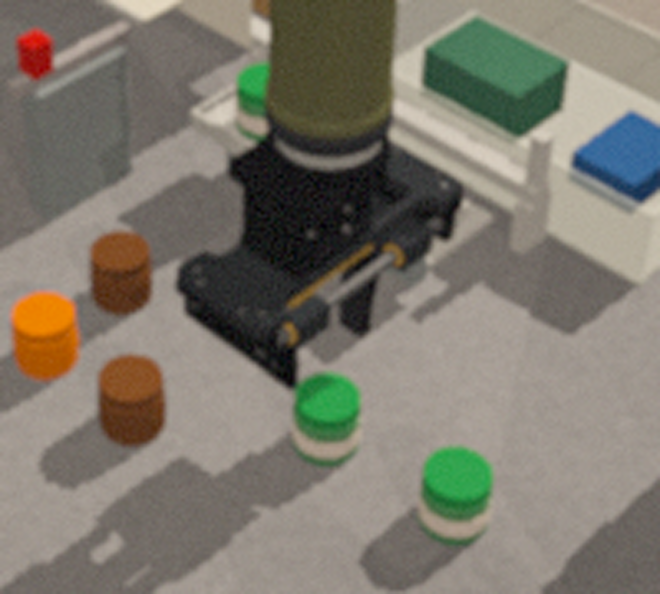

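Jar A measures (0.6245, −0.0146) at lid height, so it is well inside the rails. I'll centre on B and descend.

Call:
send_rows --steps '[[[-0.003, 0.005, 0], [0, 0, 0], 0.06], [[-0.006, 0.0105, 0], [0, 0, 0], 0.06], [[-0.006, 0.0105, 0.01], [0, 0, 0], 0.06], [[-0.006, 0.0105, 0.02], [0, 0, 0], 0.06], [[-0.006, 0.0105, 0.02], [0, 0, 0], 0.06]]'

```text
time_s: 20.53
tool_pos: [0.4577, -0.2362, 0.0505]
tool_rot: [-179.9, 0.2, 0.4]
force: [0.3, -0.3, -0.4]
grip_width: 0.0601
```

Run:
```python
from h import *
t=cam('top')
go(.459,-.2366,.012)
```

```text
{'time_s': 20.5833, 'qpos': [-22.2001, 15.8658, 52.431, 114.424, -14.9588, 56.8168, 37.8899], 'tool_pos': [0.4579, -0.2364, 0.0511], 'tool_rot': [-179.9562, 0.1558, 0.3853], 'force': [0.823, 0.3971, 0.3009], 'grip_width': 0.0601}
shift [0.0012, 0.0002, 0.0391] turn [-0.0008, 0.0027, -0.0003]
```

Call:
send_rows --steps '[[[0.001, 0, 0.012], [0, 0, 0], 0.06], [[0.001, 0, 0.024], [0, 0, 0], 0.06], [[0.001, 0, 0.035], [0, 0, 0], 0.06], [[0.001, 0, 0.039], [0, 0, 0], 0.06], [[0.001, 0, 0.039], [0, 0, 0], 0.06]]'

```text
time_s: 21.0
tool_pos: [0.4588, -0.2365, 0.0118]
tool_rot: [-180.0, 0.2, 0.4]
force: [0.2, -0.2, 0.2]
grip_width: 0.0599
```

Call:
send_rows --grip_force 30 --steps '[[[0, 0, 0], [0, 0, 0], 0.055], [[0, 0, 0], [0, 0, 0], 0.04], [[0, 0, 0], [0, 0, 0], 0.035], [[0, 0, 0], [0, 0, 0], 0.035], [[0, 0, 0], [0, 0, 0], 0.035]]'

```text
time_s: 21.42
tool_pos: [0.4605, -0.2371, 0.014]
tool_rot: [180.0, -0.1, 0.4]
force: [0.2, -0.8, 1.9]
grip_width: 0.0456
```

Call:
send_rows --steps '[[[0, 0, 0], [0, 0, 0], 0.035], [[0, 0, -0.012], [0, 0, 0], 0.035], [[0, 0, -0.04], [0, 0, 0], 0.035], [[0, 0, -0.075], [0, 0, 0], 0.035], [[0, 0, -0.11], [0, 0, 0], 0.035]]'

```text
time_s: 21.83
tool_pos: [0.4589, -0.237, 0.1247]
tool_rot: [180.0, 0.1, 0.3]
force: [1.2, 1.1, -0.3]
grip_width: 0.0454
```

Run:
```python
from h import *
t=cam('top')
go(.626,-.081,.148)
s=cam('side');crop(s,260,180,200,180,3.3,'b2.png')
```

```text
{'time_s': 21.8833, 'qpos': [-26.74, 8.5016, 55.6899, 109.93, -7.9219, 64.9603, 32.2475], 'tool_pos': [0.4632, -0.2395, 0.1316], 'tool_rot': [179.8971, -0.5154, 0.2853], 'force': [2.9044, -2.9212, 2.274], 'grip_width': 0.0454}
shift [0.1637, -0.1576, -0.0152] turn [0.0018, -0.009, -0.002]
```

View pics/b2.png

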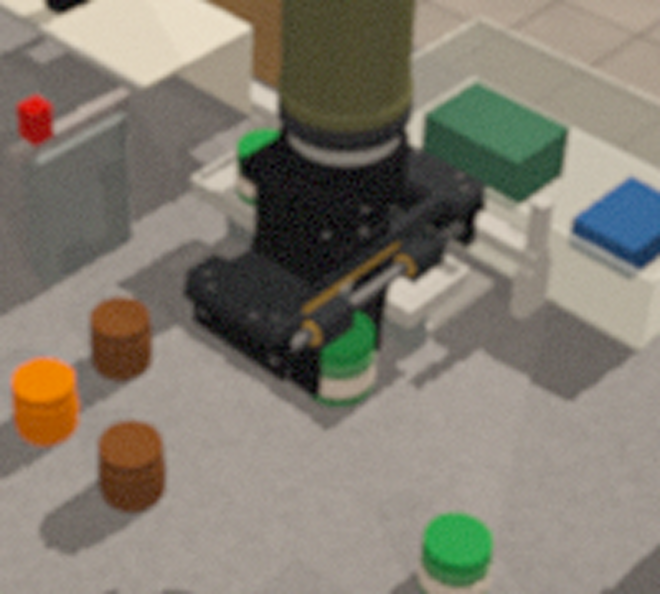

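Call:
send_rows --steps '[[[0.018, -0.018, -0.012], [0, 0, 0], 0.035], [[0.045, -0.044, -0.016], [0, 0, 0], 0.035], [[0.073, -0.07, -0.016], [0, 0, 0], 0.035], [[0.101, -0.096, -0.016], [0, 0, 0], 0.035], [[0.128, -0.124, -0.016], [0, 0, 0], 0.035]]'

```text
time_s: 22.35
tool_pos: [0.5881, -0.1107, 0.1395]
tool_rot: [-180.0, 0.0, 0.4]
force: [0.4, -0.6, -1.4]
grip_width: 0.0452
```

Call:
send_rows --steps '[[[0.02, -0.02, 0], [0, 0, 0], 0.035], [[0.034, -0.033, 0], [0, 0, 0], 0.035], [[0.034, -0.033, 0], [0, 0, 0], 0.035], [[0.034, -0.033, 0.01], [0, 0, 0], 0.035], [[0.034, -0.033, 0.01], [0, 0, 0], 0.035]]'

```text
time_s: 22.77
tool_pos: [0.6189, -0.0798, 0.1273]
tool_rot: [180.0, 0.2, 0.3]
force: [-0.1, 0.1, -2.2]
grip_width: 0.0453
```

Run:
```python
from h import *
t=cam('top')
go(.626,-.081,.076)
for b in blobs(t,(50,120,60),(80,255,255),30): print(b, plane(t,*b[0],.046).round(4),plane(t,*b[0],.106).round(4))
```

```text
{'time_s': 22.8167, 'qpos': [-32.2149, 24.1142, 47.2533, 95.0477, -18.6415, 69.287, 19.5573], 'tool_pos': [0.6189, -0.0803, 0.128], 'tool_rot': [179.9794, 0.1931, 0.2706], 'force': [0.1933, 0.9032, -1.1654], 'grip_width': 0.0456}
shift [0.0073, 0.0008, 0.052] turn [0.0004, 0.0034, -0.0023]
(array([428.5, 260.7]), [421, 253, 16, 16, 202]) [ 0.4697 -0.339   0.046 ] [ 0.4655 -0.3233  0.106 ]
```

Call:
send_rows --steps '[[[0.004, 0, 0.008], [0, 0, 0], 0.035], [[0.006, 0, 0.02], [0, 0, 0], 0.035], [[0.006, 0, 0.03], [0, 0, 0], 0.035], [[0.006, 0, 0.035], [0, 0, 0], 0.035], [[0.006, 0, 0.035], [0, 0, 0], 0.035]]'

```text
time_s: 23.23
tool_pos: [0.6255, -0.0787, 0.0923]
tool_rot: [-180.0, 0.2, 0.4]
force: [0.4, 0.4, -2.1]
grip_width: 0.0453
```

Run:
```python
from h import *
s=cam('side')
go(.626,-.081,.075)
crop(s,260,160,200,150,3.5,'b3.png')
```

```text
{'time_s': 23.2833, 'qpos': [-30.9153, 26.9121, 45.9, 95.9344, -20.7792, 66.1935, 20.8348], 'tool_pos': [0.6261, -0.0788, 0.0933], 'tool_rot': [179.9982, 0.1241, 0.3814], 'force': [0.4676, -0.1228, -2.1067], 'grip_width': 0.0454}
shift [-0.0001, 0.0022, 0.0183] turn [0.0, 0.0022, -0.0003]
```

View pics/b3.png

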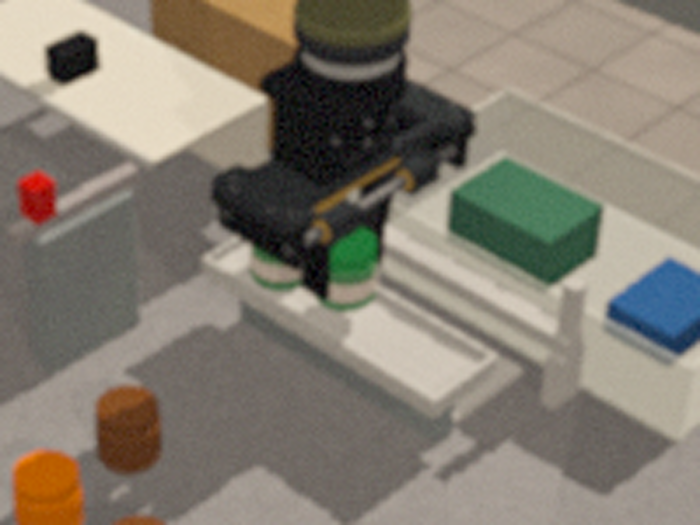

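Call:
send_rows --steps '[[[0, 0.002, 0.006], [0, 0, 0], 0.035], [[-0.001, 0.002, 0.012], [0, 0, 0], 0.035], [[-0.001, 0.002, 0.016], [0, 0, 0], 0.035], [[-0.001, 0.002, 0.018], [0, 0, 0], 0.035], [[-0.001, 0.002, 0.018], [0, 0, 0], 0.035]]'

```text
time_s: 23.7
tool_pos: [0.6256, -0.0806, 0.0759]
tool_rot: [-180.0, 0.1, 0.4]
force: [-1.1, 0.5, -1.5]
grip_width: 0.0454
```

Call:
send_rows --steps '[[[0, 0, 0.001], [0, 0, 0], 0.035], [[0, 0, 0.002], [0, 0, 0], 0.035], [[0, 0, 0.003], [0, 0, 0], 0.035], [[0, 0, 0.004], [0, 0, 0], 0.035], [[0, 0, 0.004], [0, 0, 0], 0.035]]'

```text
time_s: 24.12
tool_pos: [0.6263, -0.0807, 0.0741]
tool_rot: [-180.0, -0.0, 0.4]
force: [-2.9, 0.8, 6.7]
grip_width: 0.0452
```

Contact again (+6.7 N). I'll release and move to jar C.

Call:
send_rows --steps '[[[0, 0, 0], [0, 0, 0], 0.045], [[0, 0, 0], [0, 0, 0], 0.06], [[0, 0, 0], [0, 0, 0], 0.06], [[0, 0, -0.004], [0, 0, 0], 0.06], [[0, 0, -0.015], [0, 0, 0], 0.06]]'

```text
time_s: 24.53
tool_pos: [0.6249, -0.0805, 0.0865]
tool_rot: [180.0, 0.2, 0.4]
force: [-0.4, 0.7, 0.9]
grip_width: 0.0582
```

Call:
send_rows --steps '[[[0, 0, -0.025], [0, 0, 0], 0.06], [[0, 0, -0.055], [0, 0, 0], 0.06], [[-0.012, 0.03, -0.075], [0, 0, 0], 0.06], [[-0.03, 0.06, -0.075], [0, 0, 0], 0.06], [[-0.048, 0.09, -0.075], [0, 0, 0], 0.06]]'

```text
time_s: 24.95
tool_pos: [0.5797, -0.1723, 0.1653]
tool_rot: [179.9, -0.3, 0.5]
force: [-1.0, -0.0, -0.0]
grip_width: 0.0598
```

Run:
```python
from h import *
t=cam('top')
for b in blobs(t,(50,120,60),(80,255,255),30): print(b, plane(t,*b[0],.046).round(4),plane(t,*b[0],.106).round(4))
go(.4697,-.339,.12)
s=cam('side');crop(s,260,160,200,150,3.5,'b4.png')
```

```text
(array([306.4, 195.4]), [299, 188, 16, 16, 208]) [ 0.637  -0.0141  0.046 ] [ 0.6245 -0.0146  0.106 ]
(array([332.7, 196.2]), [325, 188, 16, 17, 207]) [ 0.6365 -0.0842  0.046 ] [ 0.624  -0.0812  0.106 ]
(array([428.5, 260.7]), [421, 253, 16, 16, 203]) [ 0.4697 -0.339   0.046 ] [ 0.4655 -0.3233  0.106 ]
{'time_s': 25.0, 'qpos': [-26.7289, 19.389, 50.9913, 96.3115, -15.5083, 71.7001, 27.4088], 'tool_pos': [0.5738, -0.1818, 0.165], 'tool_rot': [179.7229, -0.0326, -0.1518], 'force': [-3.7501, -6.4023, -0.2427], 'grip_width': 0.0603}
shift [-0.1037, 0.1572, 0.0457] turn [0.0048, -0.0005, -0.0096]
```

View pics/b4.png

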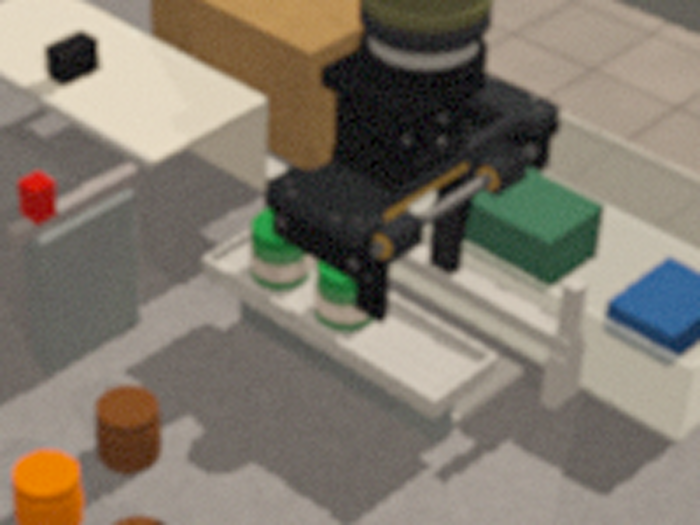

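Two jars stand at (0.6245, −0.015) and (0.624, −0.081). On to jar C at (0.4697, −0.339).

Call:
send_rows --steps '[[[-0.022, 0.032, 0], [0, 0, 0], 0.06], [[-0.044, 0.064, 0], [0, 0, 0], 0.06], [[-0.066, 0.096, 0], [0, 0, 0], 0.06], [[-0.088, 0.128, 0.02], [0, 0, 0], 0.06], [[-0.104, 0.157, 0.04], [0, 0, 0], 0.06]]'

```text
time_s: 25.47
tool_pos: [0.4757, -0.3309, 0.1244]
tool_rot: [179.9, -0.3, 0.4]
force: [1.4, 0.2, 0.1]
grip_width: 0.0602
```

Call:
send_rows --steps '[[[0, 0, 0], [0, 0, 0], 0.06], [[0, 0, 0.015], [0, 0, 0], 0.06], [[0, 0, 0.035], [0, 0, 0], 0.06], [[0, 0, 0.045], [0, 0, 0], 0.06], [[0, 0, 0.045], [0, 0, 0], 0.06]]'

```text
time_s: 25.88
tool_pos: [0.4748, -0.3274, 0.0757]
tool_rot: [-179.9, 0.2, 0.4]
force: [0.1, 1.0, -0.3]
grip_width: 0.0599
```

Run:
```python
from h import *
t=cam('top')
go(.4697,-.339,.012)
s=cam('side');crop(s,290,230,200,160,3.3,'c1.png')
```

```text
{'time_s': 25.9333, 'qpos': [-10.9395, 22.7459, 51.8751, 104.6829, -20.0331, 62.4144, 48.7047], 'tool_pos': [0.4755, -0.3281, 0.077], 'tool_rot': [-179.9558, 0.1059, 0.4225], 'force': [-0.0947, 0.0594, -0.2481], 'grip_width': 0.0603}
shift [-0.0057, 0.0109, 0.065] turn [-0.0008, 0.0018, 0.0004]
```

View pics/c1.png

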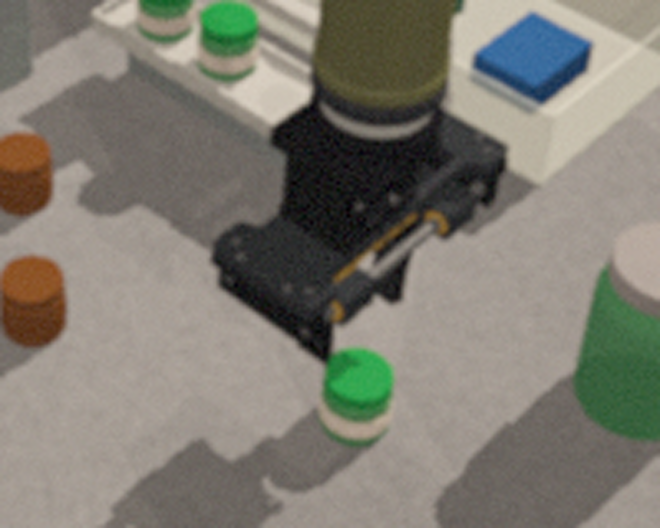

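Call:
send_rows --steps '[[[-0.003, 0.005, 0], [0, 0, 0], 0.06], [[-0.006, 0.0105, 0], [0, 0, 0], 0.06], [[-0.006, 0.0105, 0.01], [0, 0, 0], 0.06], [[-0.006, 0.0105, 0.025], [0, 0, 0], 0.06], [[-0.006, 0.0105, 0.025], [0, 0, 0], 0.06]]'

```text
time_s: 26.4
tool_pos: [0.4683, -0.3385, 0.0503]
tool_rot: [-179.9, 0.2, 0.4]
force: [-0.9, 0.9, -0.5]
grip_width: 0.06
```

Run:
```python
from h import *
t=cam('top')
go(.4697,-.339,.012)
```

```text
{'time_s': 26.45, 'qpos': [-8.4959, 24.8822, 50.7415, 105.685, -22.0557, 60.0387, 51.3488], 'tool_pos': [0.4687, -0.3388, 0.0513], 'tool_rot': [-179.9233, 0.1356, 0.3691], 'force': [-0.229, 0.4077, 0.3691], 'grip_width': 0.0603}
shift [0.0011, 0.0002, 0.0393] turn [-0.0013, 0.0024, -0.0005]
```

Call:
send_rows --steps '[[[0.001, 0, 0.012], [0, 0, 0], 0.06], [[0.001, 0, 0.024], [0, 0, 0], 0.06], [[0.001, 0, 0.035], [0, 0, 0], 0.06], [[0.001, 0, 0.039], [0, 0, 0], 0.06], [[0.001, 0, 0.039], [0, 0, 0], 0.06]]'

```text
time_s: 26.87
tool_pos: [0.4698, -0.3387, 0.0118]
tool_rot: [-179.9, 0.2, 0.4]
force: [-0.6, -0.0, 0.3]
grip_width: 0.0599
```

Call:
send_rows --grip_force 30 --steps '[[[0, 0, 0], [0, 0, 0], 0.055], [[0, 0, 0], [0, 0, 0], 0.04], [[0, 0, 0], [0, 0, 0], 0.035], [[0, 0, 0], [0, 0, 0], 0.035], [[0, 0, 0], [0, 0, 0], 0.035]]'

```text
time_s: 27.28
tool_pos: [0.4712, -0.3397, 0.0141]
tool_rot: [180.0, -0.1, 0.4]
force: [1.1, -0.3, 0.9]
grip_width: 0.0452
```

Call:
send_rows --steps '[[[0, 0, 0], [0, 0, 0], 0.035], [[0, 0, -0.012], [0, 0, 0], 0.035], [[0, 0, -0.04], [0, 0, 0], 0.035], [[0, 0, -0.075], [0, 0, 0], 0.035], [[0, 0, -0.11], [0, 0, 0], 0.035]]'

```text
time_s: 27.7
tool_pos: [0.4698, -0.339, 0.1247]
tool_rot: [-180.0, 0.1, 0.4]
force: [1.1, -0.7, -0.8]
grip_width: 0.0453
```

Run:
```python
from h import *
t=cam('top')
go(.626,-.146,.148)
s=cam('side');crop(s,290,200,200,180,3.3,'c2.png')
```

```text
{'time_s': 27.75, 'qpos': [-11.8764, 19.3433, 54.2767, 101.3941, -17.0922, 67.4201, 47.723], 'tool_pos': [0.4734, -0.3423, 0.1322], 'tool_rot': [179.7728, -0.485, 0.3265], 'force': [1.0405, -3.7633, 2.9686], 'grip_width': 0.0456}
shift [0.1539, -0.1953, -0.0153] turn [0.004, -0.0085, -0.0013]
```

View pics/c2.png

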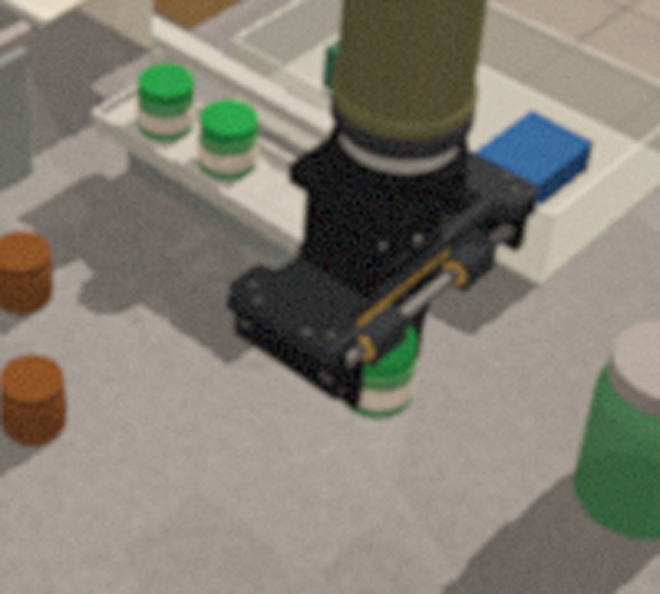

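Call:
send_rows --steps '[[[0.014, -0.017, -0.012], [0, 0, 0], 0.035], [[0.036, -0.045, -0.016], [0, 0, 0], 0.035], [[0.058, -0.073, -0.016], [0, 0, 0], 0.035], [[0.08, -0.101, -0.016], [0, 0, 0], 0.035], [[0.102, -0.13, -0.016], [0, 0, 0], 0.035]]'

```text
time_s: 28.22
tool_pos: [0.5723, -0.2072, 0.1396]
tool_rot: [-180.0, 0.0, 0.4]
force: [0.4, -0.1, -1.7]
grip_width: 0.0454
```

Call:
send_rows --steps '[[[0.021, -0.026, 0], [0, 0, 0], 0.035], [[0.04, -0.05, 0], [0, 0, 0], 0.035], [[0.052, -0.064, 0], [0, 0, 0], 0.035], [[0.052, -0.064, 0], [0, 0, 0], 0.035], [[0.052, -0.064, 0.01], [0, 0, 0], 0.035]]'

```text
time_s: 28.63
tool_pos: [0.6247, -0.1441, 0.1306]
tool_rot: [179.9, -0.1, 0.5]
force: [-0.3, -0.3, -1.3]
grip_width: 0.0451
```

Run:
```python
from h import *
t=cam('top')
go(.626,-.146,.076)
for b in blobs(t,(50,120,60),(80,255,255),30): print(b, plane(t,*b[0],.046).round(4),plane(t,*b[0],.106).round(4))
```

```text
{'time_s': 28.6833, 'qpos': [-26.2008, 26.471, 48.2389, 92.9293, -20.5958, 70.0802, 26.5676], 'tool_pos': [0.6221, -0.1454, 0.1275], 'tool_rot': [179.9342, 0.1373, 0.3612], 'force': [-0.7379, -0.4437, -2.6453], 'grip_width': 0.0453}
shift [0.004, 0.0006, 0.0515] turn [0.0011, 0.0024, -0.0007]
(array([306.4, 195.4]), [299, 188, 16, 16, 207]) [ 0.637  -0.0141  0.046 ] [ 0.6245 -0.0146  0.106 ]
```

Call:
send_rows --steps '[[[0.003, 0, 0.008], [0, 0, 0], 0.035], [[0.004, 0, 0.02], [0, 0, 0], 0.035], [[0.004, 0, 0.03], [0, 0, 0], 0.035], [[0.004, 0, 0.035], [0, 0, 0], 0.035], [[0.004, 0, 0.035], [0, 0, 0], 0.035]]'

```text
time_s: 29.1
tool_pos: [0.6258, -0.1444, 0.0923]
tool_rot: [-180.0, 0.2, 0.3]
force: [-0.4, -0.4, -1.4]
grip_width: 0.0455
```

Run:
```python
from h import *
s=cam('side')
go(.626,-.146,.075)
crop(s,260,160,200,150,3.5,'c3.png')
```

```text
{'time_s': 29.15, 'qpos': [-25.1104, 28.8394, 46.9659, 94.1398, -22.4835, 67.0548, 27.6264], 'tool_pos': [0.6265, -0.1445, 0.0934], 'tool_rot': [-179.989, 0.1138, 0.3539], 'force': [-0.6813, -0.229, -1.8251], 'grip_width': 0.0453}
shift [-0.0005, 0.0015, 0.0184] turn [-0.0002, 0.002, -0.0008]
```

View pics/c3.png

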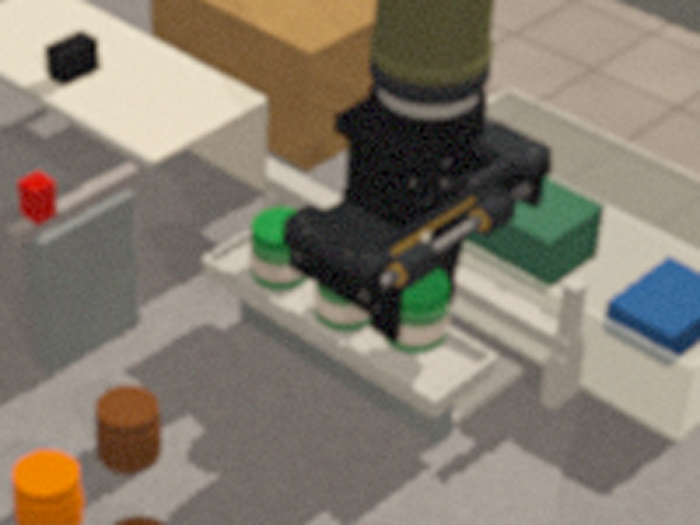

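Call:
send_rows --steps '[[[0, 0.001, 0.006], [0, 0, 0], 0.035], [[-0.001, 0.001, 0.012], [0, 0, 0], 0.035], [[-0.001, 0.001, 0.016], [0, 0, 0], 0.035], [[-0.001, 0.001, 0.018], [0, 0, 0], 0.035], [[-0.001, 0.001, 0.018], [0, 0, 0], 0.035]]'

```text
time_s: 29.57
tool_pos: [0.6261, -0.145, 0.0759]
tool_rot: [-180.0, 0.1, 0.4]
force: [0.3, 0.4, -2.4]
grip_width: 0.0455
```

Call:
send_rows --steps '[[[0, 0, 0.001], [0, 0, 0], 0.035], [[0, 0, 0.002], [0, 0, 0], 0.035], [[0, 0, 0.003], [0, 0, 0], 0.035], [[0, 0, 0.004], [0, 0, 0], 0.035], [[0, 0, 0.004], [0, 0, 0], 0.035]]'

```text
time_s: 29.98
tool_pos: [0.6267, -0.1453, 0.0741]
tool_rot: [-180.0, -0.0, 0.4]
force: [-2.3, 0.8, 7.3]
grip_width: 0.0453
```

Released the same way, then retreat to −x and check everything.

Call:
send_rows --steps '[[[0, 0, 0], [0, 0, 0], 0.045], [[0, 0, 0], [0, 0, 0], 0.06], [[0, 0, 0], [0, 0, 0], 0.06], [[0, 0, -0.004], [0, 0, 0], 0.06], [[0, 0, -0.015], [0, 0, 0], 0.06]]'

```text
time_s: 30.4
tool_pos: [0.6254, -0.1449, 0.0865]
tool_rot: [-180.0, 0.2, 0.4]
force: [-0.2, -0.3, 0.1]
grip_width: 0.0584
```

Call:
send_rows --steps '[[[0, 0, -0.025], [0, 0, 0], 0.06], [[0, 0, -0.06], [0, 0, 0], 0.06], [[0, 0, -0.1], [0, 0, 0], 0.06], [[-0.04, 0, -0.12], [0, 0, 0], 0.06], [[-0.08, 0, -0.13], [0, 0, 0], 0.06]]'

```text
time_s: 30.82
tool_pos: [0.5514, -0.1468, 0.2207]
tool_rot: [179.8, -0.3, 0.4]
force: [-1.1, 0.3, 2.9]
grip_width: 0.0599
```

Call:
send_rows --steps '[[[-0.03, 0, 0], [0, 0, 0], 0.07], [[-0.04, 0, 0], [0, 0, 0], 0.07], [[-0.04, 0, 0], [0, 0, 0], 0.07], [[-0.04, 0, 0], [0, 0, 0], 0.07], [[-0.04, 0, 0], [0, 0, 0], 0.07]]'

```text
time_s: 31.23
tool_pos: [0.5101, -0.1458, 0.2175]
tool_rot: [180.0, -0.1, 0.4]
force: [-0.4, 0.6, 0.1]
grip_width: 0.0695
```

Run:
```python
from h import *
t=cam('top');s=cam('side')
go(.625,.218,.21)
for b in blobs(t,(50,120,60),(80,255,255),30): print(b, plane(t,*b[0],.106).round(4))
cv2.imwrite('pics/d1s.png',s['pixels'][:,:,::-1]);cv2.imwrite('pics/d1t.png',t['pixels'][:,:,::-1])
```

```text
{'time_s': 31.3333, 'qpos': [-37.7995, 4.4814, 53.9299, 102.1637, -3.6703, 75.1973, 17.4106], 'tool_pos': [0.5099, -0.146, 0.217], 'tool_rot': [179.9229, -0.0043, 0.4264], 'force': [0.3806, -0.2073, -0.4396], 'grip_width': 0.0698}
shift [0.1178, -0.3631, 0.0065] turn [0.0013, -0.0001, 0.0005]
(array([306.5, 195.4]), [299, 188, 16, 16, 209]) [ 0.6245 -0.0148  0.106 ]
(array([332.7, 196.1]), [325, 188, 16, 17, 213]) [ 0.6242 -0.0811  0.106 ]
```

View pics/d1s.png

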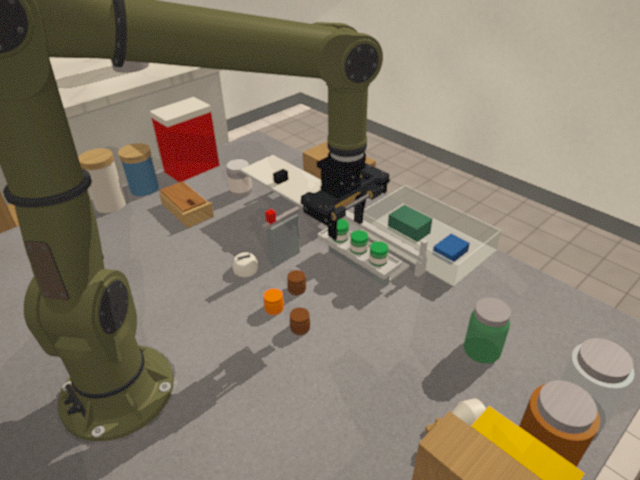

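View pics/d1t.png

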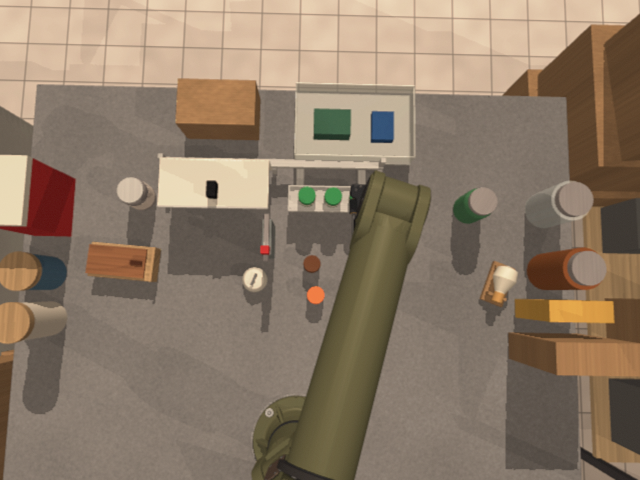

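All three jars stand on the ledge (side view lids at (342,232), (359,240), (379,252)), and I see no fourth green jar anywhere. I'll go to the hood grip.

Call:
send_rows --steps '[[[0.012, -0.037, 0], [0, 0, 0], 0.07], [[0.024, -0.074, 0], [0, 0, 0], 0.07], [[0.036, -0.111, 0], [0, 0, 0], 0.07], [[0.048, -0.148, 0], [0, 0, 0], 0.07], [[0.06, -0.185, 0], [0, 0, 0], 0.07]]'

```text
time_s: 31.75
tool_pos: [0.5686, 0.0413, 0.2164]
tool_rot: [179.9, 0.0, 0.4]
force: [0.7, -1.1, 0.1]
grip_width: 0.0701
```

Call:
send_rows --steps '[[[0.012, -0.037, 0], [0, 0, 0], 0.07], [[0.024, -0.074, 0], [0, 0, 0], 0.07], [[0.036, -0.111, 0], [0, 0, 0], 0.07], [[0.048, -0.148, 0], [0, 0, 0], 0.07], [[0.057, -0.178, 0], [0, 0, 0], 0.07]]'

```text
time_s: 32.17
tool_pos: [0.6241, 0.222, 0.2152]
tool_rot: [180.0, 0.1, 0.6]
force: [0.9, 0.1, 0.3]
grip_width: 0.0702
```

Call:
send_rows --steps '[[[0, 0, 0], [0, 0, 0], 0.07], [[0, 0, 0], [0, 0, 0], 0.07], [[0, 0, 0.005], [0, 0, 0], 0.07], [[0, 0, 0.01], [0, 0, 0], 0.07], [[0, 0, 0.01], [0, 0, 0], 0.07]]'

```text
time_s: 32.58
tool_pos: [0.623, 0.2157, 0.2054]
tool_rot: [179.9, 0.1, 0.2]
force: [0.7, -0.1, -0.4]
grip_width: 0.0697
```

Run:
```python
from h import *
t=cam('top');s=cam('side')
go(.625,.219,.143)
for b in blobs(t,(50,120,60),(80,255,255),30): print(b, plane(t,*b[0],.106).round(4))
crop(s,220,140,220,150,3.5,'d2.png');crop(t,150,140,260,130,3,'d2t.png')
```

```text
{'time_s': 32.6833, 'qpos': [-52.0741, 23.5044, 41.0058, 84.1827, -15.5119, 78.1197, -9.9352], 'tool_pos': [0.6233, 0.2164, 0.2066], 'tool_rot': [179.9937, 0.0347, 0.2929], 'force': [0.24, 0.1433, -0.1343], 'grip_width': 0.0698}
shift [0.0018, -0.0026, 0.0636] turn [0.0001, 0.0006, -0.0019]
(array([306.4, 195.4]), [299, 188, 16, 16, 207]) [ 0.6245 -0.0146  0.106 ]
(array([332.7, 196.2]), [325, 188, 16, 17, 209]) [ 0.624  -0.0812  0.106 ]
(array([357.9, 196.4]), [350, 189, 16, 16, 205]) [ 0.6249 -0.145   0.106 ]
```

View pics/d2.png

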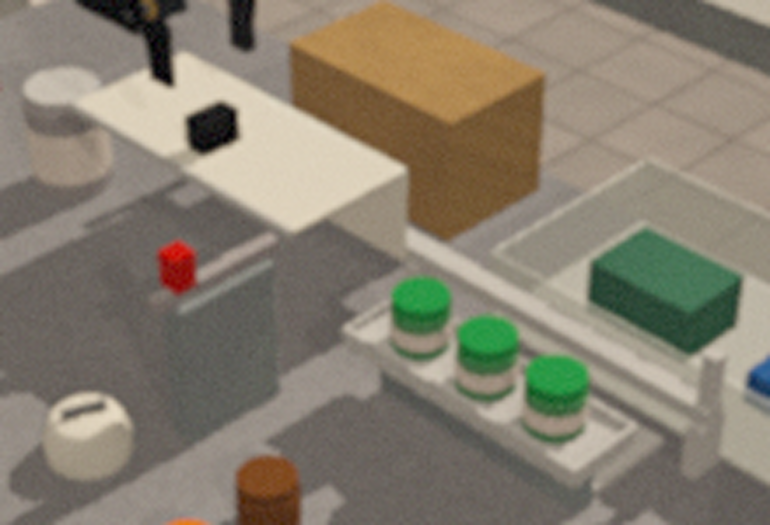

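View pics/d2t.png

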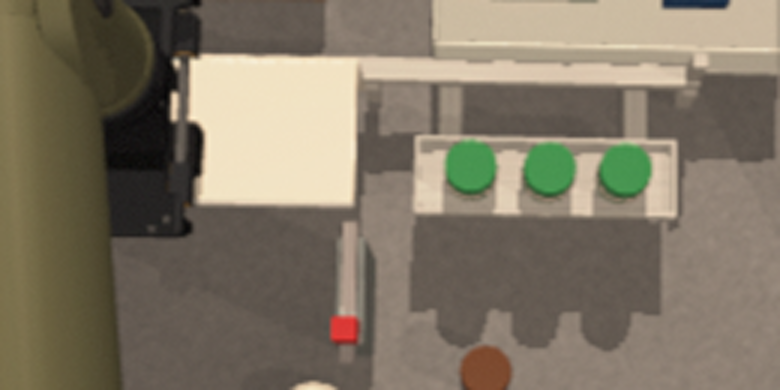

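All three jars are upright and inside the rails. I'll descend on the grip and close it.

Call:
send_rows --steps '[[[0.002, -0.001, 0.02], [0, 0, 0], 0.07], [[0.002, -0.001, 0.04], [0, 0, 0], 0.07], [[0.002, -0.001, 0.055], [0, 0, 0], 0.07], [[0.002, -0.001, 0.062], [0, 0, 0], 0.07], [[0.002, -0.001, 0.062], [0, 0, 0], 0.07]]'

```text
time_s: 33.1
tool_pos: [0.6243, 0.2181, 0.1434]
tool_rot: [179.9, 0.1, 0.4]
force: [-0.3, -0.6, -0.4]
grip_width: 0.0702
```

Call:
send_rows --grip_force 40 --steps '[[[0, 0, 0], [0, 0, 0], 0.06], [[0, 0, 0], [0, 0, 0], 0.045], [[0, 0, 0], [0, 0, 0], 0.03], [[0, 0, 0], [0, 0, 0], 0.03], [[0, 0, 0], [0, 0, 0], 0.03]]'

```text
time_s: 33.52
tool_pos: [0.6258, 0.2189, 0.1457]
tool_rot: [-180.0, -0.1, 0.4]
force: [0.4, 0.0, -0.2]
grip_width: 0.0449
```

Call:
send_rows --steps '[[[0, 0, 0], [0, 0, 0], 0.03], [[0, 0.002, 0], [0, 0, 0], 0.03], [[0, 0.008, 0], [0, 0, 0], 0.03], [[0, 0.018, 0], [0, 0, 0], 0.03], [[0, 0.03, 0], [0, 0, 0], 0.03]]'

```text
time_s: 33.93
tool_pos: [0.6255, 0.1895, 0.1454]
tool_rot: [-179.9, -0.0, 0.5]
force: [-1.1, 3.2, 4.3]
grip_width: 0.0398
```

Call:
send_rows --steps '[[[0, 0.016, 0], [0, 0, 0], 0.03], [[0, 0.034, 0], [0, 0, 0], 0.03], [[0, 0.054, 0], [0, 0, 0], 0.03], [[0, 0.074, 0], [0, 0, 0], 0.03], [[0, 0.094, 0], [0, 0, 0], 0.03]]'

```text
time_s: 34.35
tool_pos: [0.6258, 0.0926, 0.1454]
tool_rot: [-180.0, 0.0, 0.4]
force: [-0.7, 3.9, 4.7]
grip_width: 0.0398
```

Call:
send_rows --steps '[[[0, 0.02, 0], [0, 0, 0], 0.03], [[0, 0.04, 0], [0, 0, 0], 0.03], [[0, 0.06, 0], [0, 0, 0], 0.03], [[0, 0.08, 0], [0, 0, 0], 0.03], [[0, 0.1, 0], [0, 0, 0], 0.03]]'

```text
time_s: 34.77
tool_pos: [0.6262, -0.0076, 0.1454]
tool_rot: [-180.0, 0.0, 0.4]
force: [-1.3, 4.1, 5.2]
grip_width: 0.0398
```

Run:
```python
from h import *
go(.626,-.061,.1455)
s=cam('side');crop(s,260,150,200,150,3.5,'e1.png')
```

```text
{'time_s': 34.7667, 'qpos': [-36.7956, 22.4221, 44.375, 93.756, -16.4764, 70.6042, 11.3085], 'tool_pos': [0.6262, -0.0076, 0.1454], 'tool_rot': [-179.9517, 0.0221, 0.3593], 'force': [-1.2652, 4.1178, 5.2298], 'grip_width': 0.0398}
shift [-0.0005, 0.0534, -0.0001] turn [-0.0008, 0.0004, -0.0007]
```

View pics/e1.png

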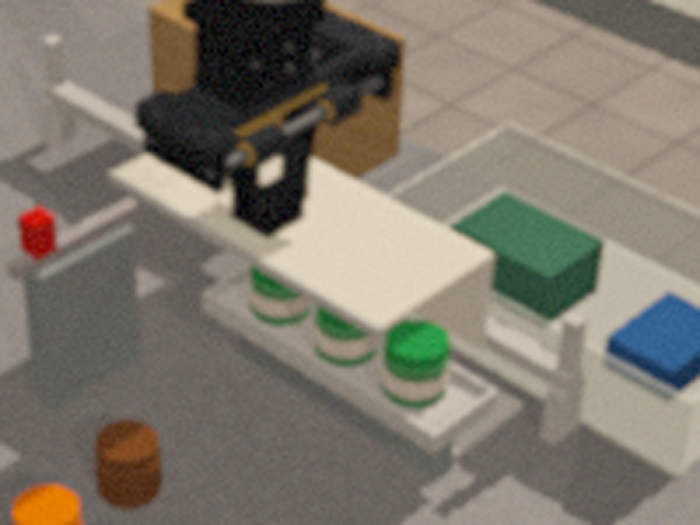

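Call:
send_rows --steps '[[[0, 0.015, 0], [0, 0, 0], 0.03], [[0, 0.03, 0], [0, 0, 0], 0.03], [[0, 0.042, 0], [0, 0, 0], 0.03], [[0, 0.052, 0], [0, 0, 0], 0.03], [[0, 0.058, 0], [0, 0, 0], 0.03]]'

```text
time_s: 35.23
tool_pos: [0.6263, -0.0614, 0.1454]
tool_rot: [-179.6, 0.1, 0.4]
force: [-4.7, 17.2, 9.5]
grip_width: 0.0398
```

Call:
send_rows --steps '[[[0, 0.002, 0], [0, 0, 0], 0.03], [[0, 0.003, 0], [0, 0, 0], 0.03], [[0, 0.003, 0], [0, 0, 0], 0.03], [[0, 0.003, 0], [0, 0, 0], 0.03], [[0, 0.003, 0], [0, 0, 0], 0.03]]'

```text
time_s: 35.65
tool_pos: [0.6264, -0.0613, 0.1454]
tool_rot: [-179.5, 0.1, 0.5]
force: [-5.0, 11.4, 8.1]
grip_width: 0.0398
```

The hood is at the shut stop (y −0.061, with a 17 N reaction). I'll release, lift, and go back to the lock.

Call:
send_rows --steps '[[[0, 0, 0], [0, 0, 0], 0.05], [[0, 0, 0], [0, 0, 0], 0.06], [[0, 0, 0], [0, 0, 0], 0.06], [[0, 0, 0], [0, 0, 0], 0.07], [[0, 0, -0.01], [0, 0, 0], 0.07]]'

```text
time_s: 36.07
tool_pos: [0.6256, -0.0674, 0.153]
tool_rot: [179.9, 0.2, 0.3]
force: [0.0, 1.0, 0.1]
grip_width: 0.0645
```

Call:
send_rows --steps '[[[0, 0, -0.03], [0, 0, 0], 0.07], [[0, 0, -0.06], [0, 0, 0], 0.07], [[-0.025, -0.025, -0.065], [0, 0, 0], 0.06], [[-0.05, -0.05, -0.065], [0, 0, 0], 0.05], [[-0.075, -0.075, -0.065], [0, 0, 0], 0.05]]'

```text
time_s: 36.48
tool_pos: [0.5517, 0.0072, 0.221]
tool_rot: [179.9, -0.1, 0.2]
force: [0.1, 0.3, -1.0]
grip_width: 0.0573
```

Run:
```python
from h import *
cam('side')
go(.4815,.082,.205)
```

```text
{'time_s': 36.5333, 'qpos': [-46.1103, 7.0557, 45.8717, 99.3534, -5.5397, 76.0527, 1.5766], 'tool_pos': [0.5467, 0.0145, 0.22], 'tool_rot': [-179.6813, 0.2663, 0.6701], 'force': [-3.4168, 3.4435, -1.6962], 'grip_width': 0.0544}
shift [-0.0644, -0.0682, 0.0156] turn [-0.0056, 0.0047, 0.0047]
```

Call:
send_rows --steps '[[[-0.023, -0.025, 0], [0, 0, 0], 0.05], [[-0.046, -0.05, 0], [0, 0, 0], 0.05], [[-0.067, -0.073, 0.005], [0, 0, 0], 0.05], [[-0.067, -0.073, 0.012], [0, 0, 0], 0.05], [[-0.067, -0.073, 0.012], [0, 0, 0], 0.05]]'

```text
time_s: 36.95
tool_pos: [0.4832, 0.0816, 0.2074]
tool_rot: [-180.0, 0.1, 0.6]
force: [-0.5, -0.9, -1.1]
grip_width: 0.0498
```

Run:
```python
from h import *
cam('side')
go(.4815,.082,.1435)
s=cam('side');crop(s,230,150,200,150,3.5,'f1.png')
```

```text
{'time_s': 37.0, 'qpos': [-53.8749, -2.2509, 40.852, 107.5424, 1.5426, 74.1699, -13.0443], 'tool_pos': [0.4843, 0.0801, 0.208], 'tool_rot': [179.9875, 0.0012, 0.4215], 'force': [1.0894, -0.6666, -0.1336], 'grip_width': 0.0501}
shift [-0.0028, -0.0019, 0.0645] turn [0.0002, 0.0, 0.0004]
```

View pics/f1.png

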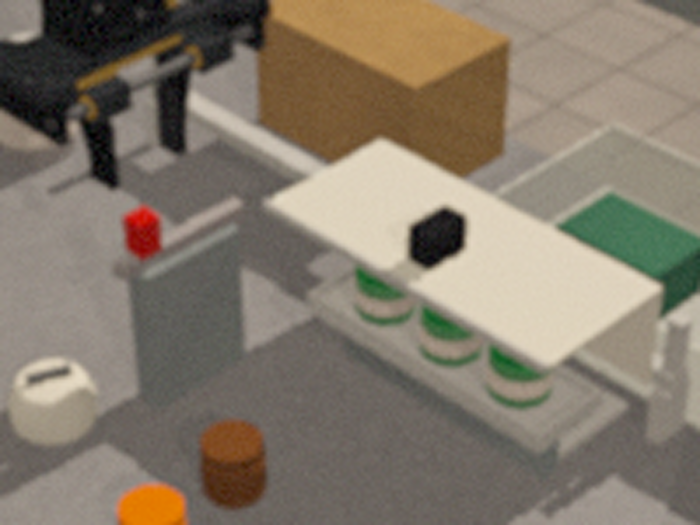

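The hood is shut over the three upright jars. Next I'll grip the knob and push it home.

Call:
send_rows --grip_force 25 --steps '[[[-0.002, -0.002, 0.02], [0, 0, 0], 0.05], [[-0.002, -0.002, 0.04], [0, 0, 0], 0.05], [[-0.002, -0.002, 0.056], [0, 0, 0], 0.05], [[-0.002, -0.002, 0.064], [0, 0, 0], 0.05], [[-0.002, -0.002, 0.064], [0, 0, 0], 0.05]]'

```text
time_s: 37.47
tool_pos: [0.4821, 0.0808, 0.1426]
tool_rot: [179.9, 0.1, 0.2]
force: [-0.0, 0.6, 0.2]
grip_width: 0.0502
```

Call:
send_rows --steps '[[[0, 0, 0], [0, 0, 0], 0.035], [[0, 0, 0], [0, 0, 0], 0.01], [[0, 0, 0], [0, 0, 0], 0.01], [[0, 0, 0], [0, 0, 0], 0.01], [[0, 0, 0], [0, 0, 0], 0.01]]'

```text
time_s: 37.88
tool_pos: [0.4828, 0.0829, 0.1446]
tool_rot: [-180.0, -0.1, 0.4]
force: [0.1, 0.1, -1.1]
grip_width: 0.0245
```

Call:
send_rows --steps '[[[0, 0, 0], [0, 0, 0], 0.01], [[0.006, 0, 0], [0, 0, 0], 0.01], [[0.014, 0, 0], [0, 0, 0], 0.01], [[0.022, 0, 0], [0, 0, 0], 0.01], [[0.03, 0, 0], [0, 0, 0], 0.01]]'

```text
time_s: 38.3
tool_pos: [0.5135, 0.083, 0.1443]
tool_rot: [-180.0, -0.0, 0.4]
force: [-2.3, 0.1, 6.2]
grip_width: 0.0195
```

Call:
send_rows --steps '[[[0.003, 0, 0], [0, 0, 0], 0.01], [[0.006, 0, 0], [0, 0, 0], 0.01], [[0.009, 0, 0], [0, 0, 0], 0.01], [[0.012, 0, 0], [0, 0, 0], 0.01], [[0.013, 0, 0], [0, 0, 0], 0.01]]'

```text
time_s: 38.72
tool_pos: [0.521, 0.0831, 0.1441]
tool_rot: [-180.0, 0.7, 0.4]
force: [-20.7, -1.3, 22.1]
grip_width: 0.0199
```

Call:
send_rows --steps '[[[0.001, 0, 0], [0, 0, 0], 0.01], [[0.002, 0, 0], [0, 0, 0], 0.01], [[0.003, 0, 0], [0, 0, 0], 0.01], [[0.003, 0, 0], [0, 0, 0], 0.01], [[0.003, 0, 0], [0, 0, 0], 0.01]]'

```text
time_s: 39.13
tool_pos: [0.521, 0.0831, 0.144]
tool_rot: [-180.0, 1.1, 0.4]
force: [-27.5, -0.9, 26.3]
grip_width: 0.0197
```

The lock is at its home stop: 0.4806→0.521 is 40 mm, with a 27 N reaction. I'll release in place, lift clear, and take final checks.

Call:
send_rows --steps '[[[0, 0, 0], [0, 0, 0], 0.03], [[0, 0, 0], [0, 0, 0], 0.05], [[0, 0, 0], [0, 0, 0], 0.05], [[-0.002, 0, 0], [0, 0, 0], 0.06], [[-0.004, 0, 0], [0, 0, 0], 0.06]]'

```text
time_s: 39.55
tool_pos: [0.525, 0.0829, 0.1436]
tool_rot: [180.0, -0.1, 0.4]
force: [-0.5, 0.2, -0.0]
grip_width: 0.0453
```

Call:
send_rows --steps '[[[-0.005, 0, -0.015], [0, 0, 0], 0.06], [[-0.005, 0, -0.045], [0, 0, 0], 0.06], [[-0.005, -0.005, -0.08], [0, 0, 0], 0.06], [[-0.015, -0.035, -0.1], [0, 0, 0], 0.06], [[-0.03, -0.07, -0.1], [0, 0, 0], 0.06]]'

```text
time_s: 39.97
tool_pos: [0.4982, 0.1515, 0.2492]
tool_rot: [-179.8, -0.6, -0.0]
force: [1.0, 1.1, -0.3]
grip_width: 0.0595
```

Call:
send_rows --steps '[[[-0.005, -0.037, 0], [0, 0, 0], 0.06], [[-0.01, -0.074, 0], [0, 0, 0], 0.06], [[-0.015, -0.111, 0], [0, 0, 0], 0.06], [[-0.015, -0.13, 0], [0, 0, 0], 0.06], [[-0.015, -0.13, 0], [0, 0, 0], 0.06]]'

```text
time_s: 40.38
tool_pos: [0.4764, 0.2887, 0.2431]
tool_rot: [-180.0, -0.0, 0.9]
force: [-0.9, -0.3, -1.3]
grip_width: 0.0601
```

Run:
```python
from h import *
t=cam('top');s=cam('side');state()
b=cen(t['pixels'].astype(float),265,233);d=cen(s['pixels'].astype(float),282,209)
print(b[0],d[0],two(t,b[0],s,d[0]))
print([x for x in blobs(t,(0,0,0),(180,255,35),30)])
print(blobs(s,(60,150,60),(80,255,255)))
cv2.imwrite('pics/z1s.png',s['pixels'][:,:,::-1]);cv2.imwrite('pics/z1t.png',t['pixels'][:,:,::-1])
```

```text
{'time_s': 40.4833, 'qpos': [-63.765, 6.5237, 33.1498, 96.1154, -3.5253, 78.4685, -29.6314], 'tool_pos': [0.4784, 0.2824, 0.2434], 'tool_rot': [179.8909, -0.0273, 0.4465], 'force': [0.7925, -0.9462, 0.2603], 'grip_width': 0.0602}
[264.90130643 232.4540163 ] [282.63914718 208.48652202] (array([0.52168099, 0.08254367, 0.15525291]), np.float64(0.0002582375726918391))
[(array([327. , 191.6]), [323, 184, 8, 16, 112]), (array([168.9, 202.5]), [163, 196, 10, 13, 33]), (array([152.5, 243.9]), [135, 210, 35, 70, 908]), (array([214.3, 474.2]), [207, 470, 16, 10, 36])]
[]
```

View pics/z1s.png

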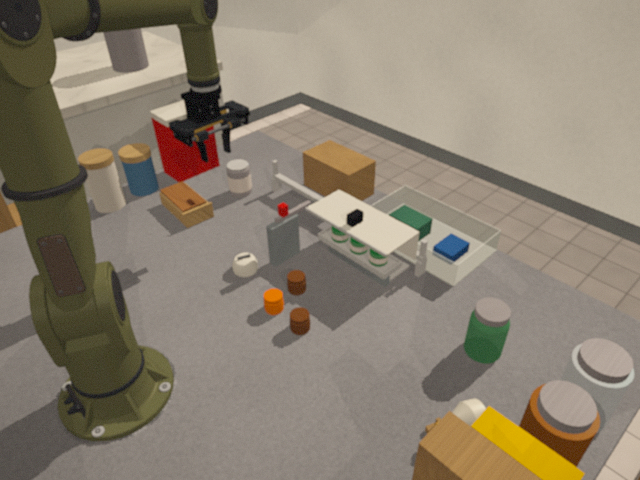

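View pics/z1t.png

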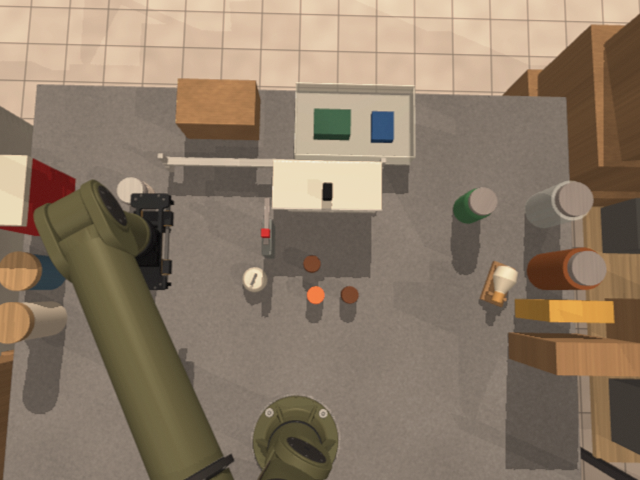

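The knob is at x = 0.5217, exactly 40 mm in from its out stop. The hood grip is at (327,192), where it started. The three jars stand under the hood and the bystanders haven't moved. I'll hand in.

```bash
python3 -c "
from cell import env
print(env.sign_off())"
```

```text
the job is handed in; nothing more can be done
None
```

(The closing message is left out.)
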